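# Take the sample panel out of the deep bin and stand it on the drying rack

## Robot

A 7-joint arm with a two-finger parallel gripper is mounted at the origin on a cart in front of the work surface, level with it; the furniture and walls round the work are solid. World frame = base frame: x ahead of the robot, y to its left, z up, the work surface at z = 0. Lengths are in mm, angles in degrees, forces in N, time in s.
With the tool pointing down it reaches from about 400 to 875 mm from the base axis. Payload 6.5 kg.
Tool frame: the origin (TCP) lies on the centre line of the jaws, within the pads' length; the fingertips stand 14 mm ahead of it and the grasp point (between the pads) lies 5 mm behind it; z points along the fingers, y is the direction in which the jaws open and shut (so a half turn about z gives the same grasp; the last joint's range is limited). The gripper opens to 85 mm and grips with 20 to 120 N. Pads are 22 mm wide; open, the fingers measure 114 mm over their backs; the gripper's body (76 mm by 85 mm) begins 54 mm behind the grasp point. The pads swing forward as they close: fully open they stand 13 mm farther back than shut.
Start: joints at [-67.162, 30.733, -0.252, 88.115, 0.149, 61.152, -4.079], TCP at [291.353, 581.037, 245.29] pointing down, gripper open.
Joint ranges: [-154.64, 154.64], [-21.42, 123.67], [-72.66, 72.17], [13.99, 137.28], [-74.86, 254.86], [10.95, 109.41], [-158.01, 158.01]. Speed limits (degrees/s): [136.94, 136.94, 180, 180, 180, 180, 180].

## Interface

Orientations are given as a 3x3 rotation matrix whose columns are the frame's x, y, z axes.
In Python, from plant import read_state, grab_frame, get_calibration, job_done gives the robot as it stands.
- The arm moves only by the shell command python3 -m handwheel 'ROWS' [FORCE]. ROWS is JSON, a list that holds one entry, the list of rows, each a list of 7 numbers: the shift along the tool's x, y, z in mm, then the turn, a rotation vector about the tool's x, y, z in rad, then the opening, from 0 (shut) to 1 (fully open). A call has 1 to 5 rows; each row shifts and turns the pose as measured when the row begins, along the tool's axes as they then stand; what a row does not reach is not made up. A row lasts 1/10 s, in which the tool goes at most 50 mm and 8.59 degrees, less where a joint would pass 70% of its speed; a pose out of reach is approached as far as the arm can. A call is refused whole if a number of a shift passes 50 or a number of a turn 0.15, either way. A call with a gripper value outside its range is refused whole. The fingers move at their own pace and stop on an object; FORCE is the grip in N (left out, the last holds). Time passes only in rows, so rows that do not move let the fingers close. It gives the time, the measured TCP pose, the force and the opening at its end, in the units of the state.
- read_state(): the state, without advancing time (a new reading comes with each control period).
- grab_frame(name): name is "scene" or "top" or "wrist"; returns (picture, depth): 420x560x3 uint8, blue, green, red; 420x560 float32, mm along the optical axis (not along the pixel's ray), 0 where there is no reading.
- get_calibration(name): a dict with "fx", "fy", "cx", "cy" (pixels), "xyz" and "attitude" of the camera in the world. Camera axes: x right, y down, z forward; pixel columns grow to the right and rows downward; lengths in mm; the calibration is good to about 2 mm. The wrist camera is an equidistant fisheye: a pixel r from the principal point sees the ray r / f radians off the axis. A picture is of the moment at which its call begins: read the wrist's pose just before it. get_calibration takes no time and is no camera call; for the wrist camera it gives the pose at the moment of the call.
- job_done(): hands the job in, once; it reports no verdict.
The state is a dict: "time_s": time; "joint_pos": joint angles; "qvel": joint speeds; "effort": joint torques, N m; "tcp_pos": TCP position; "orientation": TCP orientation; "contact_force": force on the tool from outside, world axes, zero at the start; "torque": the same for the moment, N m; "gripper_width": finger opening in mm.
Only numpy, scipy, OpenCV 4.12 (cv2) and the standard library are available. Lean on these libraries where they do the work, as an engineer would, in place of code of your own. Each camera call takes 0.05 s, during which the arm holds its last target.

## Task

Tilt the red sample panel out of the deep narrow bin by its raised edge and stand it on the drying rack, on the same lower edge as in the bin, between backrest and toe strip, centred on the backrest and leaning on it. Once it stands there by itself, slide the side stop by its yellow grip along the track until it just touches the panel's side edge. Leave the tape roll, the cork block and the whetstone alone.

Things in the scene. Friction and masses are not known exactly. Their poses are not given: they have to be found in the camera images.
- panel: red lacquered sample panel, rigid plate 8 x 120 x 180 mm (own x, y, z), about 0.1 kg. Origin: middle of its lower edge (mid thickness, mid width). Own z runs up the plate to the upper edge, y across its width, x normal to its faces. At the start it leans 30 degrees from vertical in the bin: lower edge in the corner of floor and +x wall, lower face on the rim of the -x wall
- panel_top (a point): middle of the panel's upper edge, 180 mm from the lower edge; axes as the panel's. At the start this edge stands 46 mm (along the plate) beyond the rim of the bin's -x wall, pointing back over that wall. Two 10 mm holes near its corners, 16 mm below it and 44 mm either side of the middle; the middle is plain
- bin: plywood bin, open at the top, fixed to the table; outside 91 x 176 x 123 mm (own x, y, z), inside 75 x 160 mm and 115 mm deep, walls and floor 8 mm. Origin: centre of its underside on the table; x, y along its sides, the -x wall bears a blank label plate outside, z up
- rack: wooden drying rack fixed to the table; origin on the table, z up, y along the backrest. Base board 12 mm thick, x -105 to 80, y -70 to 70 mm, with a 60 mm wide arm (x 20 to 80) out to y = -180 mm. Backrest: board 76 mm wide (y -38 to 38) and 115 mm up its slope, leaning 28 degrees from vertical with its top towards -x. Aluminium track for the side stop along y at x = 45 mm
- rack_foot (a point): point on top of the rack's base board, right above the rack's origin, in the groove where the panel's lower edge stands; axes as the rack's. The backrest's front face begins at x = -8 mm from here, the toe strip's inner face is at x = +18 mm; the toe strip (y -70 to 70 mm) is 11 mm high above the base, 8 mm thick
- rack_top (a point): middle of the upper front edge of the backrest, 62 mm in rack -x from the origin and 114 mm above the table; axes as the rack's. A panel on the rack leans on this front face with its upper 65 mm standing free beyond it
- side_stop (a joint): position of the side stop along its track in m: 0 at the outer end (stop face at rack y = -125 mm), growing as it slides towards rack +y, to 0.080 (face at rack y = -45 mm). Stays where it is left; friction about 1.5 N. Black carriage with an arm that reaches across over the toe strip, and an upright yellow grip
- stop_face (a point): point on the side stop's flat contact face (the arm's +y side, which meets the panel's side edge just above the toe strip); 36 mm above the table; axes as the rack's. The arm is 8 mm thick in y, 20 mm high (26 to 46 mm above the table), from rack x = -12 to 53 mm
- stop_grip (a point): point on the yellow grip of the side stop at the height to hold it, 60 mm above the table, at rack x = 45 mm and 28 mm in -y from the stop face; axes as the rack's. The grip is an upright block 16 mm (rack x) by 24 mm (rack y), from 33 to 74 mm above the table, free on all sides
- tape_roll: bystander: roll of cream tape lying flat, 93 mm across, 24 mm high; origin at the centre of its underside
- cork_block: bystander: brown cork sanding block 48 x 78 x 28 mm; origin at the centre of its underside
- whetstone: bystander: two-tone whetstone 42 x 120 x 24 mm; origin at the centre of its underside
Mind the look-alikes: they are no part of the job. Of the things that look like the panel, the larger one is meant.

How it is judged:
By the outcome, as a careful person would: the job done as asked, in the order asked, and still so for the second after the job is handed in, with the robot touching nothing.
It also fails if it takes over 54 s, if anything falls off the work surface, if the arm or the gripper's body presses on something with over 40 N, if the wrist force passes 120 N, or if a joint passes its speed limit or range.

## Working session

There is one attempt and no reset: what is moved stays moved. The work goes in short steps, Python scripts to look and compute and a shell command to move; the robot and the scene stay as the last step left them, time stands still between calls to the robot, and variables do not carry over. Pictures are saved under pics/ and viewed, and the job is handed in when it is done.

```bash
ls; mkdir -p pics
cat > h.py <<'E'
import numpy as np, cv2
from plant import read_state, grab_frame, get_calibration, job_done
E
python3 - <<'E'
from h import *
s=read_state(); print({k:(np.round(v,3).tolist() if not isinstance(v,float) else v) for k,v in s.items()})
for n in ["scene","top","wrist"]:
    c=get_calibration(n); print(n,{k:np.round(v,3).tolist() for k,v in c.items()})
    im,d=grab_frame(n); cv2.imwrite(f"pics/{n}0.png",im); np.save(f"pics/{n}0.npy",d)
E
```

```text
pics
{'time_s': 0.0, 'joint_pos': [-67.161, 30.778, -0.254, 88.17, 0.148, 61.152, -4.08], 'qvel': [-0.014, 0.072, 0.006, -0.027, 0.071, 0.04, -0.085], 'effort': [0.001, -58.342, 1.049, -25.911, 0.012, 0.01, -0.0], 'tcp_pos': [291.109, 580.491, 244.413], 'orientation': [[-0.894, 0.448, -0.001], [0.448, 0.894, -0.002], [-0.0, -0.002, -1.0]], 'contact_force': [-0.295, 0.095, -0.03], 'torque': [-0.023, -0.027, 0.017], 'gripper_width': 85.11469941990791}
scene {'fx': 478.461, 'fy': 478.461, 'cx': 283.819, 'cy': 215.086, 'xyz': [96.317, -1040.179, 1009.295], 'attitude': [[0.886, -0.306, 0.349], [-0.464, -0.563, 0.683], [-0.012, -0.768, -0.641]]}
top {'fx': 394.311, 'fy': 394.311, 'cx': 273.797, 'cy': 207.065, 'xyz': [412.085, -76.908, 1396.028], 'attitude': [[0.011, -0.993, 0.12], [-1.0, -0.011, -0.0], [0.002, -0.12, -0.993]]}
wrist {'fx': 325.192, 'fy': 325.192, 'cx': 277.219, 'cy': 205.467, 'xyz': [215.969, 617.731, 372.463], 'attitude': [[0.448, 0.846, 0.29], [0.894, -0.423, -0.147], [-0.002, 0.325, -0.946]]}
```

View pics/scene0.png

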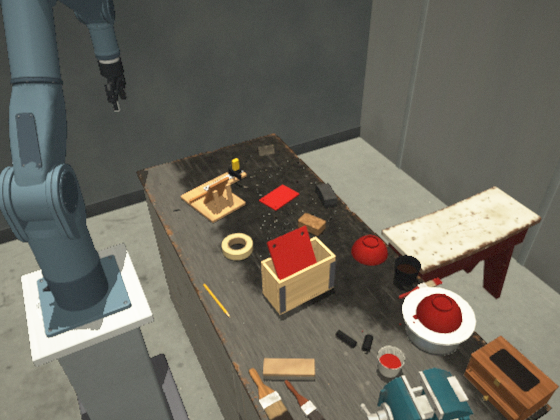

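View pics/top0.png

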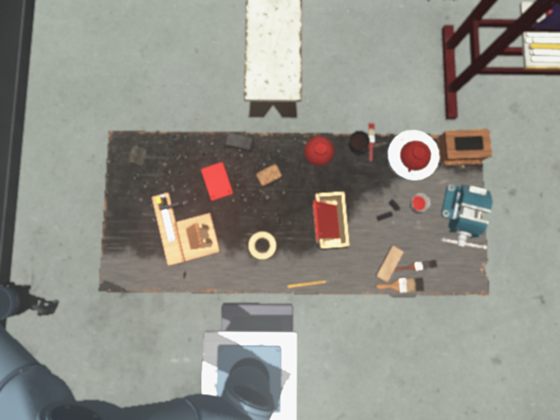

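View pics/wrist0.png

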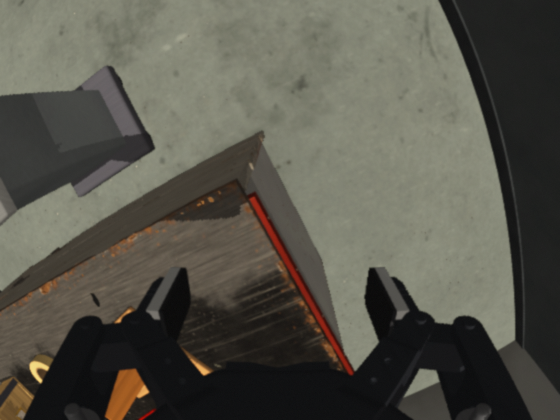

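The scene and top views show the bin with the panel at top px (331,220). The rack is at about (187,235), with the stop arm running up to the yellow grip near (160,200). The flat red plate at (217,181) is the decoy, and the tape is at (262,245). I'll zoom in.

Run:
```python
import cv2,numpy as np
t=cv2.imread("pics/top0.png"); s=cv2.imread("pics/scene0.png")
cv2.imwrite("pics/tz.png",cv2.resize(t[170:290,140:360],None,fx=3.6,fy=3.6,interpolation=cv2.INTER_CUBIC))
cv2.imwrite("pics/sz.png",cv2.resize(s[140:320,170:350],None,fx=3.3,fy=3.3,interpolation=cv2.INTER_CUBIC))
```

```text
(no output)
```

View pics/tz.png

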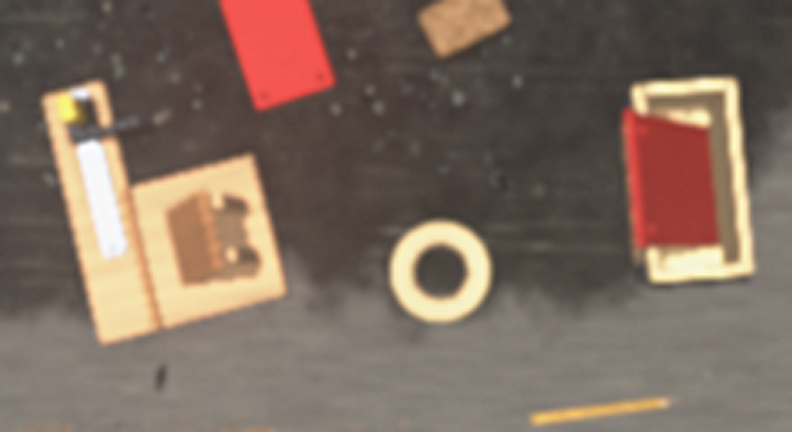

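View pics/sz.png

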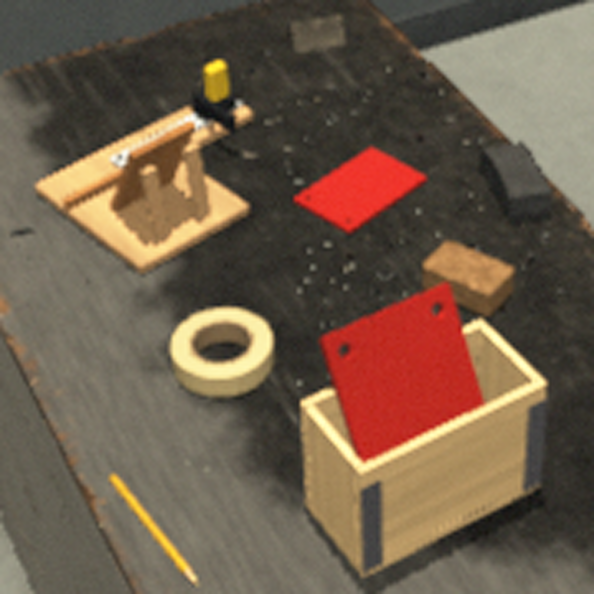

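Zooms: in the top zoom the bin rim corners are (632,88), (738,78), (754,275) and (648,283). The rack board corners are (44,95), (103,82), (253,154), (287,293) and (102,344), and the backrest leans to the right, so rack -x is world -y. I'll do a coarse localisation from these.

```bash
cat > h.py <<'E'
import numpy as np, cv2
from plant import read_state, grab_frame, get_calibration, job_done
from scipy.spatial.transform import Rotation as Ro
def rays(c,px,fish=False):
    px=np.atleast_2d(np.asarray(px,float)); x=(px[:,0]-c["cx"])/c["fx"]; y=(px[:,1]-c["cy"])/c["fy"]
    if fish:
        r=np.hypot(x,y)+1e-12; d=np.c_[np.sin(r)*x/r,np.sin(r)*y/r,np.cos(r)]
    else: d=np.c_[x,y,np.ones_like(x)]
    return np.array(c["xyz"],float), d@np.array(c["attitude"],float).T
def onplane(c,px,z,fish=False):
    o,d=rays(c,px,fish); return o+d*((z-o[2])/d[:,2])[:,None]
def proj(c,P,fish=False):
    p=(np.atleast_2d(P)-np.array(c["xyz"]))@np.array(c["attitude"])
    if fish:
        th=np.arctan2(np.hypot(p[:,0],p[:,1]),p[:,2]); ph=np.arctan2(p[:,1],p[:,0])
        return np.c_[c["cx"]+c["fx"]*th*np.cos(ph),c["cy"]+c["fy"]*th*np.sin(ph)]
    return np.c_[c["cx"]+c["fx"]*p[:,0]/p[:,2],c["cy"]+c["fy"]*p[:,1]/p[:,2]]
def fit(model,meas):
    "2D rigid: meas = R model + t"
    m=np.array(model,float);q=np.array(meas,float)[:,:2]; mc,qc=m.mean(0),q.mean(0)
    a=m-mc;b=q-qc; th=np.arctan2((a[:,0]*b[:,1]-a[:,1]*b[:,0]).sum(),(a*b).sum())
    R=np.array([[np.cos(th),-np.sin(th)],[np.sin(th),np.cos(th)]]); t=qc-R@mc
    return t,np.degrees(th),q-(m@R.T+t)
E
python3 - <<'E'
from h import *
c=get_calibration("top")
z=lambda p:[(140+(a+.5)/3.6-.5,170+(b+.5)/3.6-.5) for a,b in p]
b=onplane(c,z([(632,88),(738,78),(754,275),(648,283)]),123)
print(fit([(-45.5,88),(45.5,88),(45.5,-88),(-45.5,-88)],b))
r=onplane(c,z([(44,95),(103,82),(253,154),(287,293),(102,344)]),12)
print(fit([(80,-180),(20,-180),(-105,-70),(-105,70),(80,70)],r))
# panel top corners
print(onplane(c,z([(625,110),(637,247)]),164))
print("tape",onplane(c,z([(440,270)]),24))
E
```

```text
(array([ 526.93164625, -266.97198601]), np.float64(-85.44747100117833), array([[-0.82266908,  2.41689282],
       [ 2.24461195, -3.14541878],
       [-0.23684964, -1.62408157],
       [-1.18509323,  2.35260752]]))
(array([461.31518117, 229.75683114]), np.float64(105.73488648615445), array([[ 0.98994083, -0.3978004 ],
       [-1.66413136, -0.15962812],
       [ 0.62850919, -0.05323029],
       [ 0.37621552,  0.83571709],
       [-0.33053418, -0.22505828]]))
[[ 584.27120612 -201.69453101  164.        ]
 [ 464.60551588 -211.99414114  164.        ]]
tape [[446.34482954 -37.67762651  24.        ]]
```

```bash
cat >> h.py <<'E'
def plan(p,R,n=None,grip=1,step=45,rot=0.145):
    s=read_state(); p0=np.array(s["tcp_pos"]);R0=np.array(s["orientation"])
    U,_,Vt=np.linalg.svd(R0);R0=U@Vt
    dp=np.array(p)-p0; rv=Ro.from_matrix(R0.T@R).as_rotvec()
    if n is None: n=int(max(1,np.ceil(np.linalg.norm(dp)/step),np.ceil(np.linalg.norm(rv)/rot)))
    k=Ro.from_rotvec(rv/n).as_matrix(); Ri=R0; out=[]
    for i in range(n):
        d=Ri.T@dp/n; out.append([*np.round(d,1).tolist(),*np.round(rv/n,3).tolist(),grip]); Ri=Ri@k
    print("dist",round(float(np.linalg.norm(dp)),1),"rot",round(float(np.degrees(np.linalg.norm(rv))),2),"n",n)
    for i in range(0,n,5): print(str(out[i:i+5]).replace(" ",""))
def down(yaw):
    a=np.radians(yaw); x=np.array([np.cos(a),np.sin(a),0]); z=np.array([0,0,-1.]); return np.c_[x,np.cross(z,x),z]
def st():
    s=read_state(); print(round(s["time_s"],2),np.round(s["tcp_pos"],1).tolist(),"q",np.round(s["joint_pos"],0).tolist(),"F",np.round(s["contact_force"],1).tolist(),"w",round(s["gripper_width"],1)); print(np.round(s["orientation"],3).tolist())
E
python3 - <<'E'
from h import *
plan([480,130,330],down(15.7))
E
```

```text
dist 496.0 rot 137.67 n 17
[[-21.8,-18.7,-5.0,-0.0,0.0,0.141,1],[-24.2,-15.5,-5.0,-0.0,0.0,0.141,1],[-26.2,-11.9,-5.0,-0.0,0.0,0.141,1],[-27.6,-8.1,-5.0,-0.0,0.0,0.141,1],[-28.4,-4.1,-5.0,-0.0,0.0,0.141,1]]
[[-28.7,-0.1,-5.0,-0.0,0.0,0.141,1],[-28.5,4.0,-5.0,-0.0,0.0,0.141,1],[-27.6,7.9,-5.0,-0.0,0.0,0.141,1],[-26.2,11.8,-5.0,-0.0,0.0,0.141,1],[-24.3,15.3,-5.0,-0.0,0.0,0.141,1]]
[[-21.9,18.6,-5.0,-0.0,0.0,0.141,1],[-19.1,21.5,-5.0,-0.0,0.0,0.141,1],[-15.8,24.0,-5.0,-0.0,0.0,0.141,1],[-12.3,26.0,-5.0,-0.0,0.0,0.141,1],[-8.5,27.4,-5.0,-0.0,0.0,0.141,1]]
[[-4.6,28.4,-5.0,-0.0,0.0,0.141,1],[-0.5,28.7,-5.0,-0.0,0.0,0.141,1]]
```

```bash
python3 -m handwheel '[[[-22,-19,-5,0,0,0.14,1],[-24,-15,-5,0,0,0.14,1],[-26,-12,-5,0,0,0.14,1],[-28,-8,-5,0,0,0.14,1],[-28,-4,-5,0,0,0.14,1]]]'; python3 -m handwheel '[[[-29,0,-5,0,0,0.14,1],[-28,4,-5,0,0,0.14,1],[-28,8,-5,0,0,0.14,1],[-26,12,-5,0,0,0.14,1],[-24,15,-5,0,0,0.14,1]]]'; python3 -c "
from h import *
st();plan([480,130,330],down(15.7))"
```

```text
time_s: 0.65
tcp_pos: [343.6, 446.7, 267.3]
orientation: [[-0.379, 0.925, -0.005], [0.925, 0.379, -0.003], [-0.0, -0.006, -1.0]]
contact_force: [0.5, 0.2, 0.3]
gripper_width: 85.1
time_s: 1.15
tcp_pos: [397.7, 307.1, 292.5]
orientation: [[0.335, 0.942, -0.007], [0.942, -0.335, -0.004], [-0.006, -0.006, -1.0]]
contact_force: [0.2, -0.3, -0.5]
gripper_width: 85.4
1.15 [397.7, 307.1, 292.5] q [-61.0, 14.0, 21.0, 108.0, -6.0, 60.0, -57.0] F [0.2, -0.3, -0.5] w 85.4
[[0.335, 0.942, -0.007], [0.942, -0.335, -0.004], [-0.006, -0.006, -1.0]]
dist 198.9 rot 54.74 n 7
[[-19.9,19.5,-5.4,-0.0,0.001,0.136,1],[-17.1,22.1,-5.4,-0.0,0.001,0.136,1],[-13.9,24.2,-5.4,-0.0,0.001,0.136,1],[-10.5,25.8,-5.4,-0.0,0.001,0.136,1],[-6.9,27.0,-5.4,-0.0,0.001,0.136,1]]
[[-3.1,27.7,-5.4,-0.0,0.001,0.136,1],[0.7,27.9,-5.4,-0.0,0.001,0.136,1]]
```

```bash
python3 -m handwheel '[[[-20,20,-5,0,0,0.14,1],[-17,22,-5,0,0,0.14,1],[-14,24,-6,0,0,0.14,1],[-10,26,-6,0,0,0.14,1],[-7,27,-6,0,0,0.14,1]]]' >/dev/null; python3 -m handwheel '[[[-3,28,-6,0,0,0.14,1],[0,28,-6,0,0,0.13,1],[0,0,0,0,0,0,1]]]' >/dev/null
python3 - <<'E'
from h import *
st(); c=get_calibration("wrist"); im,d=grab_frame("wrist"); cv2.imwrite("pics/w1.png",im); np.save("pics/w1.npy",d)
import pickle; pickle.dump(c,open("pics/w1.pkl","wb"))
E
```

```text
1.95 [477.5, 114.9, 334.2] q [-51.0, 11.0, 38.0, 107.0, -7.0, 65.0, -89.0] F [-0.8, -0.3, -0.2] w 85.1
[[0.978, 0.207, -0.007], [0.207, -0.978, -0.004], [-0.008, 0.003, -1.0]]
```

View pics/w1.png

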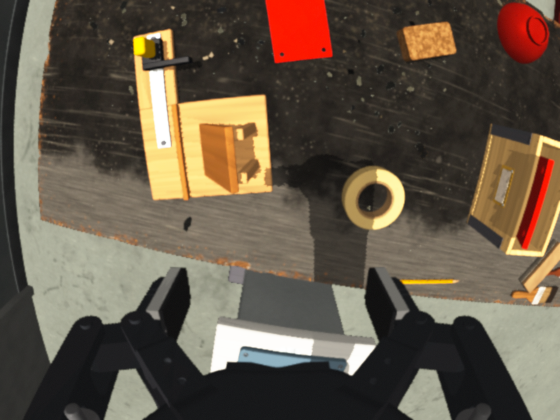

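The wrist view shows the rack cleanly: base corners near (265,95), (271,190) and (152,199), arm end at (135,34)/(172,30), and the yellow grip at (145,46). The bin is at right, around (515,195). I'll refine these corners.

Run:
```python
import cv2
im=cv2.imread("pics/w1.png")
cv2.imwrite("pics/w1a.png",cv2.resize(im[20:210,120:285],None,fx=3.1,fy=3.1,interpolation=cv2.INTER_CUBIC))
cv2.imwrite("pics/w1b.png",cv2.resize(im[110:270,450:560],None,fx=3.6,fy=3.6,interpolation=cv2.INTER_CUBIC))
```

```text
(no output)
```

View pics/w1a.png

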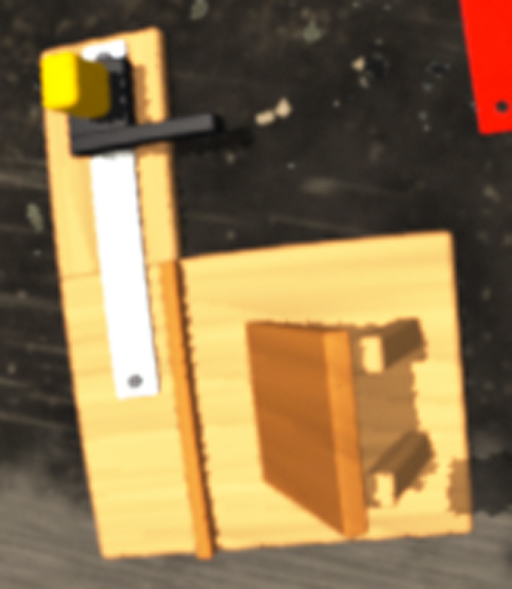

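View pics/w1b.png

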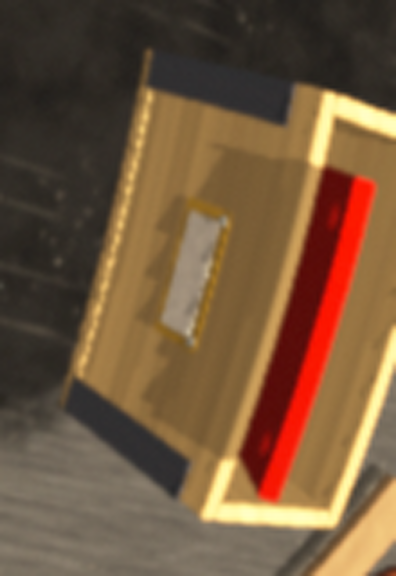

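Run:
```python
from h import *
import pickle
c=pickle.load(open("pics/w1.pkl","rb"))
z=lambda p:[(120+(a+.5)/3.1-.5,20+(b+.5)/3.1-.5) for a,b in p]
z2=lambda p:[(450+(a+.5)/3.6-.5,110+(b+.5)/3.6-.5) for a,b in p]
t,a,res=fit([(-105,-70),(-105,70),(80,70),(80,-180),(20,-180)],onplane(c,z([(451,232),(470,531),(103,558),(41,50),(160,28)]),12,1))
print(t,a,res.round(1).tolist())
R=np.array([[np.cos(np.radians(a)),-np.sin(np.radians(a))],[np.sin(np.radians(a)),np.cos(np.radians(a))]])
inr=lambda P:((P[:,:2]-t)@R).round(1).tolist()
print("backrest top front",inr(onplane(c,z([(327,331),(344,535)]),114,1)))
print("toe",inr(onplane(c,z([(197,556),(214,556)]),23,1)))
print("grip top",inr(onplane(c,z([(41,52),(80,52),(80,110),(45,110)]),74,1)))
print("arm tip",inr(onplane(c,z([(215,131),(72,155)]),46,1)))
b=onplane(c,z2([(296,85),(205,520)]),123,1); print("bin rim",b, np.linalg.norm(b[0]-b[1]))
b=onplane(c,z2([(148,52),(62,405)]),0,1); print("bin foot",b)
b=onplane(c,z2([(363,178),(268,500)]),165,1); print("panel top",b,np.linalg.norm(b[0]-b[1]),b.mean(0))
```

```text
[462.72280938 229.06962233] 105.59630370739866 [[-0.7, 0.5], [1.3, 2.0], [1.0, -1.0], [-0.3, -0.8], [-1.4, -0.6]]
backrest top front [[-62.6, -38.4], [-61.3, 35.7]]
toe [[25.6, 68.2], [17.2, 68.8]]
grip top [[51.9, -163.3], [34.8, -159.7], [36.4, -135.6], [51.7, -138.6]]
arm tip [[-11.6, -121.6], [53.0, -121.4]]
bin rim [[ 609.89393994 -198.21955294  123.        ]
 [ 438.81859589 -232.63560543  123.        ]] 174.50283094792238
bin foot [[ 611.89054745 -216.59297872    0.        ]
 [ 438.84074854 -232.80328807    0.        ]]
panel top [[ 585.28154442 -203.76917916  165.        ]
 [ 465.97787382 -216.29253954  165.        ]] 119.95916127370946 [ 525.62970912 -210.03085935  165.        ]
```

```bash
cat >> h.py <<'E'
def tilt(yaw,lean):
    "tool x along yaw; tool points down a plate whose top leans by `lean` deg towards yaw+90"
    a=np.radians(yaw);l=np.radians(lean); x=np.array([np.cos(a),np.sin(a),0]); n=np.array([-np.sin(a),np.cos(a),0])
    z=-(np.sin(l)*n+np.cos(l)*np.array([0,0,1])); return np.c_[x,np.cross(z,x),z]
E
python3 -c "
from h import *
R=tilt(5,30); P=np.array([525,-209,165]); plan(P-R[:,2]*80,R)"
```

```text
dist 306.4 rot 30.74 n 7
[[-2.3,41.3,14.3,-0.074,-0.003,0.018,1],[-1.5,40.2,17.3,-0.074,-0.003,0.018,1],[-0.7,38.8,20.3,-0.074,-0.003,0.018,1],[0.0,37.2,23.1,-0.074,-0.003,0.018,1],[0.8,35.3,25.8,-0.074,-0.003,0.018,1]]
[[1.5,33.3,28.3,-0.074,-0.003,0.018,1],[2.2,31.1,30.7,-0.074,-0.003,0.018,1]]
```

```bash
python3 -m handwheel '[[[-2,41,12,-0.075,0,0.02,1],[-2,40,15,-0.075,0,0.02,1],[-1,39,18,-0.075,0,0.02,1],[0,37,22,-0.075,0,0.02,1],[1,35,25,-0.075,0,0.02,1]]]' ; python3 -m handwheel '[[[1,33,27,-0.075,0,0.02,1],[2,28,28,-0.075,0,0.02,1],[0,0,0,0,0,0,1]]]' >/dev/null
python3 - <<'E'
from h import *
st(); c=get_calibration("wrist"); im,d=grab_frame("wrist"); cv2.imwrite("pics/w2.png",im); np.save("pics/w2.npy",d)
import pickle; pickle.dump(c,open("pics/w2.pkl","wb"))
E
```

```text
time_s: 2.5
tcp_pos: [511.2, -81.2, 270.0]
orientation: [[0.99, 0.123, 0.062], [0.137, -0.92, -0.368], [0.012, 0.373, -0.928]]
contact_force: [-0.1, -0.0, -0.5]
gripper_width: 85.6
2.8 [523.6, -159.6, 240.6] q [-44.0, 27.0, 49.0, 115.0, 16.0, 42.0, -94.0] F [-0.5, 0.7, -0.0] w 85.3
[[0.994, 0.081, 0.075], [0.108, -0.855, -0.507], [0.023, 0.512, -0.858]]
```

View pics/w2.png

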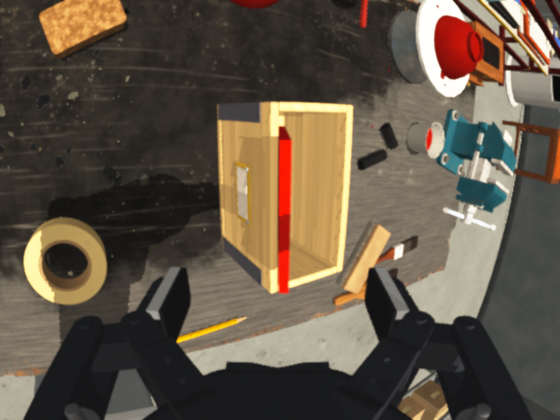

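The wrist view now looks straight down the plate. The panel's upper edge is the red strip from about (286,128) to (284,292).

Run:
```python
import cv2
im=cv2.imread("pics/w2.png")
cv2.imwrite("pics/w2a.png",cv2.resize(im[95:300,210:360],None,fx=2.9,fy=2.9,interpolation=cv2.INTER_CUBIC))
```

```text
(no output)
```

View pics/w2a.png

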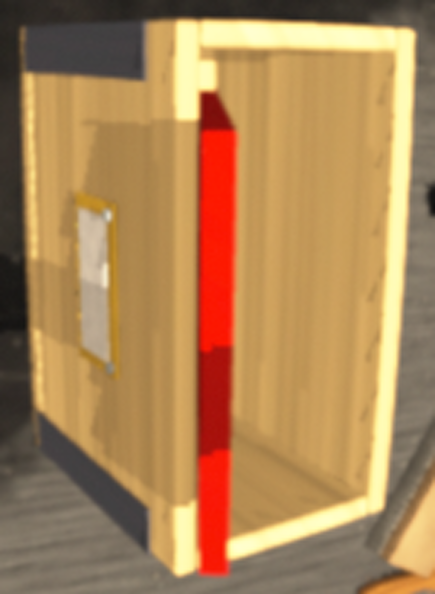

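Run:
```python
from h import *
import pickle
c=pickle.load(open("pics/w2.pkl","rb"))
z=lambda p:[(210+(a+.5)/2.9-.5,95+(b+.5)/2.9-.5) for a,b in p]
b=onplane(c,z([(148,20),(413,27),(384,510),(178,575)]),123,1)
print(fit([(-45.5,88),(45.5,88),(45.5,-88),(-45.5,-88)],b))
for h in (165,168):
  lo=onplane(c,z([(201,129),(199,574)]),h-2,1); hi=onplane(c,z([(237,129),(228,574)]),h+2,1)
  m=(lo+hi)/2; print(h,m.round(1).tolist(),"len",np.linalg.norm(m[0]-m[1]),"mid",m.mean(0),"yaw",np.degrees(np.arctan2(*(m[0]-m[1])[1::-1])), "thick",np.linalg.norm(hi-lo,axis=1))
```

```text
(array([ 530.04239537, -265.87624462]), np.float64(-83.64009844080758), array([[-0.05018272,  4.19863064],
       [-0.78213881, -3.05230183],
       [-1.26548559, -0.07775773],
       [ 2.09780712, -1.06857108]]))
165 [[586.0, -205.6, 165.0], [466.2, -216.3, 165.0]] len 120.24500902866674 mid [ 526.06943618 -210.94584398  165.        ] yaw 5.140858569610406 thick [8.45869459 8.00407652]
168 [[586.1, -203.6, 168.0], [468.3, -214.2, 168.0]] len 118.31878696515767 mid [ 527.21001243 -208.94170649  168.        ] yaw 5.1408801282939685 thick [8.31824178 7.87295198]
```

```bash
python3 -c "
from h import *
R=tilt(5.1,30); P=np.array([526.3,-210.3,165.7]); plan(P+R[:,2]*17,R,n=6)"
```

```text
dist 109.0 rot 1.94 n 6
[[-1.0,1.1,18.1,0.002,-0.005,0.001,1],[-0.9,1.1,18.1,0.002,-0.005,0.001,1],[-0.8,1.1,18.1,0.002,-0.005,0.001,1],[-0.7,1.2,18.1,0.002,-0.005,0.001,1],[-0.7,1.2,18.1,0.002,-0.005,0.001,1]]
[[-0.6,1.2,18.1,0.002,-0.005,0.001,1]]
```

```bash
python3 -m handwheel '[[[-1,1,20,0,-0.006,0,1],[-1,1,20,0,-0.006,0,1],[-1,1,20,0,-0.006,0,1],[-1,1,20,0,-0.006,0,1],[0,1,12,0,-0.006,0,1]]]' ; python3 -c "
from h import *
st();R=tilt(5.1,30); P=np.array([526.3,-210.3,165.7]); plan(P+R[:,2]*17,R,n=2)"
```

```text
time_s: 3.35
tcp_pos: [533.0, -197.9, 162.3]
orientation: [[0.994, 0.097, 0.058], [0.113, -0.861, -0.497], [0.002, 0.5, -0.866]]
contact_force: [0.2, 0.6, 0.1]
gripper_width: 85.6
3.35 [533.0, -197.9, 162.3] q [-33.0, 35.0, 43.0, 116.0, 12.0, 32.0, -90.0] F [0.2, 0.6, 0.1] w 85.6
[[0.994, 0.097, 0.058], [0.113, -0.861, -0.497], [0.002, 0.5, -0.866]]
dist 24.4 rot 1.41 n 2
[[-4.1,5.8,9.9,-0.0,-0.007,0.01,1],[-4.0,5.9,9.9,-0.0,-0.007,0.01,1]]
```

```bash
python3 -m handwheel '[[[-4,6,10,0,-0.007,0.01,1],[-4,6,10,0,-0.007,0.01,1],[0,0,0,0,0,0,1]]]'
python3 - <<'E'
from h import *
st();R=tilt(5.1,30); P=np.array([526.3,-210.3,165.7]); plan(P+R[:,2]*17,R,n=1)
im,d=grab_frame("wrist"); cv2.imwrite("pics/w3.png",im)
E
```

```text
time_s: 3.65
tcp_pos: [527.9, -218.4, 150.2]
orientation: [[0.996, 0.079, 0.045], [0.09, -0.864, -0.496], [-0.0, 0.498, -0.867]]
contact_force: [0.5, -0.2, 0.1]
gripper_width: 85.3
3.65 [527.9, -218.4, 150.2] q [-30.0, 37.0, 42.0, 116.0, 11.0, 31.0, -90.0] F [0.5, -0.2, 0.1] w 85.3
[[0.996, 0.079, 0.045], [0.09, -0.864, -0.496], [-0.0, 0.498, -0.867]]
dist 1.3 rot 0.16 n 1
[[-0.9,0.6,-0.6,-0.002,-0.0,0.002,1]]
```

View pics/w3.png

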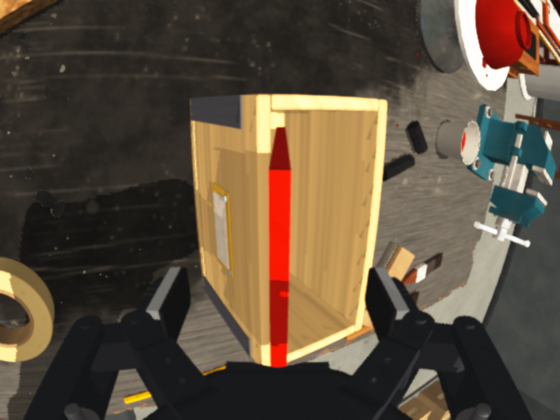

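The panel edge runs at column ~280, midway between the fingers (~277), so I'll close.

```bash
python3 -m handwheel '[[[0,0,0,0,0,0,0.3],[0,0,0,0,0,0,0.05],[0,0,0,0,0,0,0],[0,0,0,0,0,0,0],[0,0,0,0,0,0,0]]]' 60; python3 -m handwheel '[[[0,0,0,0,0,0,0],[0,0,0,0,0,0,0],[0,0,0,0,0,0,0]]]' 60;  python3 - <<'E'
from h import *
st()
im,d=grab_frame("wrist"); cv2.imwrite("pics/w4.png",im)
E
```

```text
time_s: 4.2
tcp_pos: [530.1, -216.1, 151.8]
orientation: [[0.996, 0.08, 0.049], [0.094, -0.864, -0.495], [0.003, 0.497, -0.868]]
contact_force: [0.3, 1.0, 0.3]
gripper_width: 12.3
time_s: 4.5
tcp_pos: [530.2, -217.8, 152.9]
orientation: [[0.996, 0.078, 0.05], [0.092, -0.863, -0.496], [0.004, 0.499, -0.867]]
contact_force: [-0.2, -0.7, 1.2]
gripper_width: 6.9
4.5 [530.2, -217.8, 152.9] q [-31.0, 36.0, 42.0, 116.0, 11.0, 31.0, -90.0] F [-0.2, -0.7, 1.2] w 6.9
[[0.996, 0.078, 0.05], [0.092, -0.863, -0.496], [0.004, 0.499, -0.867]]
```

View pics/w4.png

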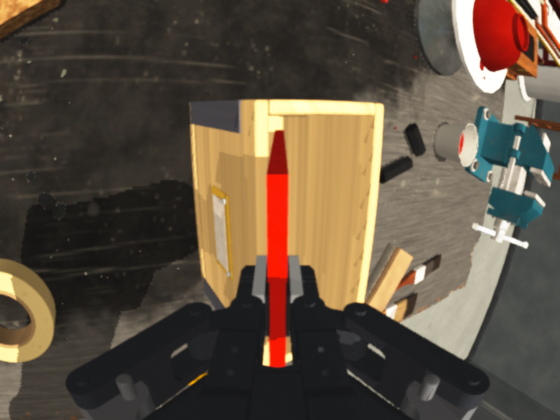

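```bash
python3 -m handwheel '[[[0,1,-8,0,0,0,0],[0,1,-15,0,0,0,0],[0,1,-20,0,0,0,0],[0,1,-25,0,0,0,0],[0,0,-25,0,0,0,0]]]' 60; python3 -m handwheel '[[[0,0,-25,0,0,0,0],[0,0,-25,0,0,0,0],[0,0,-25,0,0,0,0],[0,0,-20,0,0,0,0],[0,0,0,0,0,0,0]]]' 60;  python3 - <<'E'
from h import *
import pickle
st()
c=get_calibration("wrist");s=read_state();im,d=grab_frame("wrist"); cv2.imwrite("pics/w5.png",im);pickle.dump((c,s),open("pics/w5.pkl","wb"))
E
```

```text
time_s: 5.05
tcp_pos: [522.5, -171.9, 235.3]
orientation: [[0.996, 0.081, 0.042], [0.091, -0.865, -0.494], [-0.004, 0.496, -0.868]]
contact_force: [-0.1, 0.4, -1.7]
gripper_width: 7.1
time_s: 5.55
tcp_pos: [518.3, -117.7, 322.8]
orientation: [[0.995, 0.085, 0.046], [0.097, -0.868, -0.488], [-0.002, 0.49, -0.872]]
contact_force: [0.0, -0.3, -0.8]
gripper_width: 7.3
5.55 [518.3, -117.7, 322.8] q [-50.0, 19.0, 51.0, 110.0, 18.0, 57.0, -95.0] F [0.0, -0.3, -0.8] w 7.3
[[0.995, 0.085, 0.046], [0.097, -0.868, -0.488], [-0.002, 0.49, -0.872]]
```

View pics/w5.png

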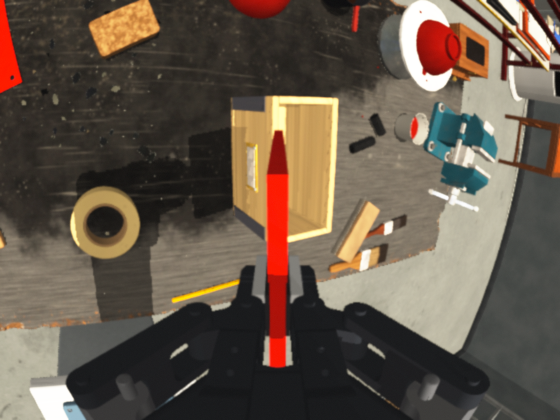

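The panel is free of the bin and gripped. Its far upper corner is at about (277,175), the near end at (278,366), and the far lower corner at (279,132). I'll compute its pose in the tool frame.

```bash
cat >> h.py <<'E'
def camtool(c,s):
    Rt=np.array(s["orientation"]);p=np.array(s["tcp_pos"])
    return dict(c,xyz=Rt.T@(np.array(c["xyz"])-p),attitude=Rt.T@np.array(c["attitude"]))
E
python3 - <<'E'
from h import *
import pickle
c,s=pickle.load(open("pics/w5.pkl","rb")); k=camtool(c,s)
print(np.round(k["xyz"],1))
im=cv2.imread("pics/w5.png"); hsv=cv2.cvtColor(im,cv2.COLOR_BGR2HSV)
m=((hsv[...,0]<8)|(hsv[...,0]>172))&(hsv[...,1]>150)
for r in list(range(128,136))+list(range(168,182))+list(range(360,374)):
    x=np.where(m[r,240:315])[0]+240; v=hsv[r,x,2] if len(x) else []
    print(r,(x.min(),x.max(),int(np.median(v))) if len(x) else None,end=' ')
print()
for z in (-14,-17,-20): print(z,onplane(k,[(277.5,175),(277.5,366.5)],z,1).round(1).tolist())
print(onplane(k,[(279,131.5)],163,1).round(1),onplane(k,[(279,131.5)],160,1).round(1))
print(proj(k,[[57,0,-17],[57,0,163],[-63,0,-17]],1))
E
```

```text
[  83.7    0.2 -127.8]
128 None 129 None 130 None 131 (np.int64(275), np.int64(281), 154) 132 (np.int64(275), np.int64(281), 134) 133 (np.int64(275), np.int64(281), 133) 134 (np.int64(275), np.int64(281), 133) 135 (np.int64(274), np.int64(281), 132) 168 (np.int64(268), np.int64(286), 135) 169 (np.int64(268), np.int64(286), 135) 170 (np.int64(268), np.int64(286), 135) 171 (np.int64(268), np.int64(286), 135) 172 (np.int64(268), np.int64(287), 136) 173 (np.int64(267), np.int64(287), 149) 174 (np.int64(267), np.int64(287), 210) 175 (np.int64(267), np.int64(287), 250) 176 (np.int64(267), np.int64(287), 253) 177 (np.int64(267), np.int64(287), 253) 178 (np.int64(267), np.int64(287), 253) 179 (np.int64(267), np.int64(287), 253) 180 (np.int64(267), np.int64(287), 253) 181 (np.int64(267), np.int64(287), 253) 360 (np.int64(270), np.int64(285), 251) 361 (np.int64(270), np.int64(285), 251) 362 (np.int64(270), np.int64(285), 251) 363 (np.int64(270), np.int64(285), 251) 364 (np.int64(270), np.int64(285), 251) 365 (np.int64(269), np.int64(285), 248) 366 (np.int64(269), np.int64(285), 220) 367 (np.int64(270), np.int64(283), 124) 368 None 369 None 370 None 371 None 372 None 373 None 
-14 [[56.1, 0.3, -14.0], [-40.0, 0.4, -14.0]]
-17 [[56.8, 0.3, -17.0], [-36.7, 0.4, -17.0]]
-20 [[57.5, 0.3, -20.0], [-33.5, 0.4, -20.0]]
[[ 53.2   1.8 163. ]] [[ 53.5   1.8 160. ]]
[[276.5729954  174.43808469]
 [276.95760937 127.28546185]
 [276.68671026 398.00579529]]
```

```bash
cat >> h.py <<'E'
T=np.array([462.2,229.3]); PSI=105.6
RX=np.array([np.cos(np.radians(PSI)),np.sin(np.radians(PSI)),0]);RY=np.array([-RX[1],RX[0],0])
def rack(x,y,z): return np.array([T[0],T[1],0])+x*RX+y*RY+np.array([0,0,z])
OFF=np.array([-4.,0.5,163.])   # panel foot in tool frame
def foottcp(F,R): return np.array(F)-R@OFF
E
python3 -c "
from h import *
R=tilt(15.6,-28); plan(foottcp(rack(10,0,150),R),R,n=14,grip=0)"
```

```text
dist 288.3 rot 58.12 n 14
[[-0.4,-18.8,-8.3,0.071,0.0,-0.013,0],[-0.2,-19.4,-7.0,0.071,0.0,-0.013,0],[0.1,-19.8,-5.6,0.071,0.0,-0.013,0],[0.3,-20.2,-4.1,0.071,0.0,-0.013,0],[0.6,-20.4,-2.7,0.071,0.0,-0.013,0]]
[[0.9,-20.5,-1.2,0.071,0.0,-0.013,0],[1.1,-20.6,0.2,0.071,0.0,-0.013,0],[1.4,-20.5,1.7,0.071,0.0,-0.013,0],[1.7,-20.3,3.2,0.071,0.0,-0.013,0],[1.9,-20.0,4.6,0.071,0.0,-0.013,0]]
[[2.2,-19.6,6.0,0.071,0.0,-0.013,0],[2.4,-19.1,7.4,0.071,0.0,-0.013,0],[2.7,-18.5,8.7,0.071,0.0,-0.013,0],[2.9,-17.8,10.0,0.071,0.0,-0.013,0]]
```

```bash
python3 -m handwheel '[[[0,-19,-10,0.071,0,-0.013,0],[0,-19,-9,0.071,0,-0.013,0],[0,-20,-7,0.071,0,-0.013,0],[0,-20,-5,0.071,0,-0.013,0],[0,-20,-3,0.071,0,-0.013,0]]]' 60; python3 -m handwheel '[[[1,-21,-1,0.071,0,-0.013,0],[1,-21,0,0.071,0,-0.013,0],[1,-20,2,0.071,0,-0.013,0],[2,-20,3,0.071,0,-0.013,0],[2,-20,5,0.071,0,-0.013,0]]]' 60;  python3 -c "
from h import *
st();R=tilt(15.6,-28); plan(foottcp(rack(10,0,150),R),R,n=4,grip=0)"
```

```text
time_s: 6.1
tcp_pos: [500.2, -12.9, 312.7]
orientation: [[0.987, 0.159, -0.011], [0.156, -0.977, -0.147], [-0.034, 0.143, -0.989]]
contact_force: [0.1, 0.3, -0.9]
gripper_width: 7.3
time_s: 6.6
tcp_pos: [484.7, 89.9, 298.1]
orientation: [[0.976, 0.202, -0.086], [0.216, -0.953, 0.212], [-0.039, -0.225, -0.974]]
contact_force: [0.1, -0.2, -1.1]
gripper_width: 6.9
6.6 [484.7, 89.9, 298.1] q [-37.0, 16.0, 36.0, 108.0, -24.0, 66.0, -68.0] F [0.1, -0.2, -1.1] w 6.9
[[0.976, 0.202, -0.086], [0.216, -0.953, 0.212], [-0.039, -0.225, -0.974]]
dist 76.9 rot 15.39 n 4
[[4.0,-18.1,5.1,0.065,0.004,-0.016,0],[4.2,-17.7,6.2,0.065,0.004,-0.016,0],[4.5,-17.2,7.4,0.065,0.004,-0.016,0],[4.7,-16.6,8.5,0.065,0.004,-0.016,0]]
```

```bash
python3 -m handwheel '[[[4,-18,2,0.065,0.004,-0.016,0],[4,-18,3,0.065,0.004,-0.016,0],[5,-17,4,0.065,0.004,-0.016,0],[5,-17,6,0.065,0.004,-0.016,0],[0,0,0,0,0,0,0]]]' 60;  python3 - <<'E'
from h import *
import pickle
st();R=tilt(15.6,-28); plan(foottcp(rack(6,0,150),R),R,n=2,grip=0)
c=get_calibration("wrist");s=read_state();im,d=grab_frame("wrist"); cv2.imwrite("pics/w6.png",im);pickle.dump((c,s),open("pics/w6.pkl","wb"))
im,d=grab_frame("scene"); cv2.imwrite("pics/s6.png",im); cv2.imwrite("pics/s6z.png",cv2.resize(im[90:260,150:330],None,fx=3.3,fy=3.3,interpolation=cv2.INTER_CUBIC))
E
```

```text
time_s: 7.1
tcp_pos: [482.5, 162.9, 298.8]
orientation: [[0.965, 0.226, -0.136], [0.264, -0.849, 0.458], [-0.011, -0.478, -0.878]]
contact_force: [0.5, -0.1, -1.3]
gripper_width: 7.0
7.1 [482.5, 162.9, 298.8] q [-32.0, 19.0, 31.0, 107.0, -40.0, 70.0, -57.0] F [0.5, -0.1, -1.3] w 7.0
[[0.965, 0.226, -0.136], [0.264, -0.849, 0.458], [-0.011, -0.478, -0.878]]
dist 5.3 rot 0.9 n 2
[[1.2,1.4,1.9,-0.005,0.004,-0.005,0],[1.2,1.4,1.9,-0.005,0.004,-0.005,0]]
```

View pics/w6.png

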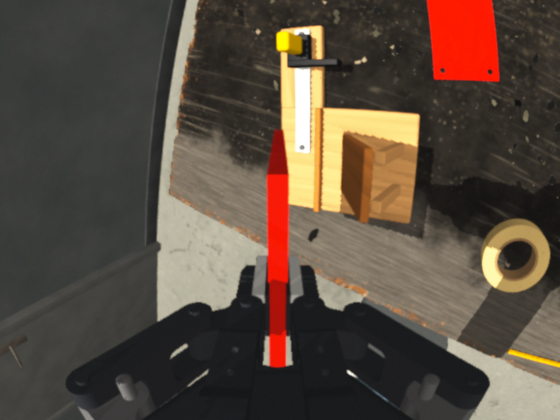

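View pics/s6z.png

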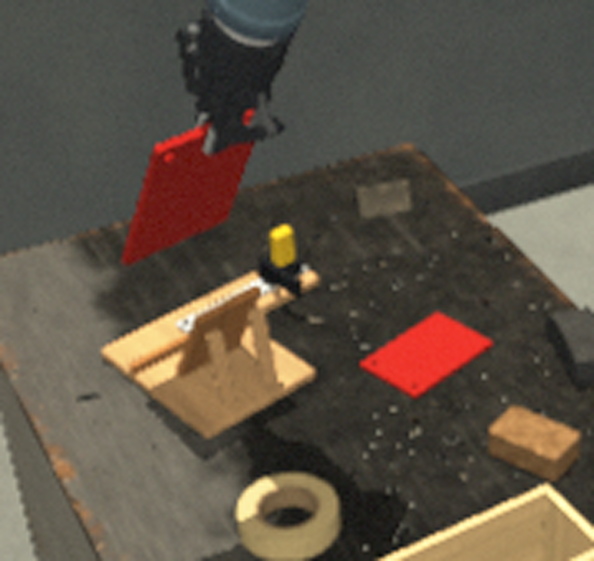

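The wrist view shows the panel aligned above the rack, with its lower far corner at (279,131). The rack board corners are at about (419,114), (410,222), (321,26) and (282,28). I'll check the held panel and the rack against both cameras.

Run:
```python
from h import *
import pickle
c,s=pickle.load(open("pics/w6.pkl","rb")); cs=get_calibration("scene")
Rt=np.array(s["orientation"]);p=np.array(s["tcp_pos"])
for off in (-3,-5):
  pts=np.array([[off-60,0.5,-17],[off-60,1,163],[off+60,1,163]])@Rt.T+p
  q=proj(cs,pts); print(off,q.round(1).tolist(), ((q-[150,90]+.5)*3.3-.5).round(0).tolist())
im=cv2.imread("pics/w6.png")
cv2.imwrite("pics/w6a.png",cv2.resize(im[10:240,260:440],None,fx=2.6*1.0,fy=2.6,interpolation=cv2.INTER_CUBIC))
q=proj(cs,[rack(-105,-70,12),rack(-105,70,12),rack(80,70,12),rack(80,-180,12),rack(-62,-38,114),rack(-62,38,114)]); print("rack scene",((q-[150,90]+.5)*3.3-.5).round(0).tolist())
```

```text
-3 [[196.9, 134.3], [187.2, 168.4], [217.7, 154.4]] [[156.0, 147.0], [124.0, 260.0], [225.0, 214.0]]
-5 [[196.3, 134.5], [186.7, 168.6], [217.2, 154.6]] [[154.0, 148.0], [122.0, 261.0], [223.0, 214.0]]
rack scene [[315.0, 370.0], [205.0, 432.0], [98.0, 349.0], [285.0, 255.0], [256.0, 283.0], [193.0, 315.0]]
```

View pics/w6a.png

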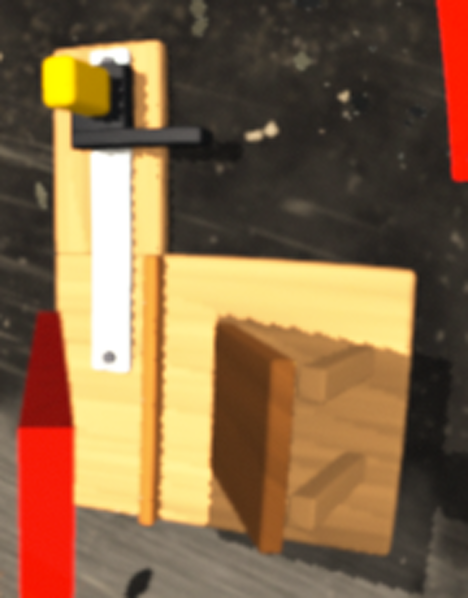

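Run:
```python
from h import *
import pickle
c,s=pickle.load(open("pics/w6.pkl","rb"))
z=lambda p:[(260+(a+.5)/2.6-.5,10+(b+.5)/2.6-.5) for a,b in p]
t,a,res=fit([(-105,-70),(-105,70),(20,-180),(80,-180)],onplane(c,z([(415,271),(388,555),(165,40),(55,43)]),12,1))
print(t,a,res.round(1).tolist())
R=np.array([[np.cos(np.radians(a)),-np.sin(np.radians(a))],[np.sin(np.radians(a)),np.cos(np.radians(a))]])
inr=lambda P:((P[:,:2]-t)@R).round(1).tolist()
print("backrest top front",inr(onplane(c,z([(269,362),(257,549)]),114,1)))
print("toe top",inr(onplane(c,z([(146,255),(161,257),(139,522),(154,524)]),23,1)))
```

```text
[463.71532472 229.10438365] 105.23287884036334 [[-0.7, 1.0], [1.7, 0.4], [-2.0, -1.4], [1.0, 0.1]]
backrest top front [[-60.6, -36.5], [-61.2, 35.7]]
toe top [[24.5, -68.5], [16.7, -67.9], [24.8, 69.6], [16.3, 69.3]]
```

```bash
sed -i 's/^T=np.array.*/T=np.array([462.9,229.2]); PSI=105.5/' h.py
python3 - <<'E'
from h import *
R=tilt(15.5,-27.5); plan(foottcp(rack(3,0,45),R),R,n=6,grip=0)
E
```

```text
dist 109.6 rot 1.09 n 6
[[0.7,8.9,16.0,-0.003,0.001,-0.001,0],[0.6,8.8,16.0,-0.003,0.001,-0.001,0],[0.6,8.8,16.0,-0.003,0.001,-0.001,0],[0.6,8.8,16.0,-0.003,0.001,-0.001,0],[0.5,8.7,16.0,-0.003,0.001,-0.001,0]]
[[0.5,8.7,16.1,-0.003,0.001,-0.001,0]]
```

```bash
python3 -m handwheel '[[[1,8.5,16,-0.003,0.001,-0.001,0],[1,8.5,16,-0.003,0.001,-0.001,0],[0.5,8.5,16,-0.003,0.001,-0.001,0],[0.5,8.5,16,-0.003,0.001,-0.001,0],[0.5,8.5,15,-0.003,0.001,-0.001,0]]]' 60;  python3 -m handwheel '[[[0.5,6,8,0,0,0,0],[0,0,0,0,0,0,0]]]' 60;  python3 - <<'E'
from h import *
import pickle
st();s=read_state();Rt=np.array(s["orientation"]); F=np.array(s["tcp_pos"])+Rt@OFF; d=F-rack(0,0,0); print("foot in rack",(d@RX).round(1),(d@RY).round(1),d[2].round(1))
c=get_calibration("wrist");s=read_state();im,d=grab_frame("wrist"); cv2.imwrite("pics/w7.png",im);pickle.dump((c,s),open("pics/w7.pkl","wb"))
R=tilt(15.5,-28); plan(foottcp(rack(1,0,20),R),R,n=2,grip=0)
E
```

```text
time_s: 7.7
tcp_pos: [487.9, 156.9, 208.0]
orientation: [[0.965, 0.233, -0.117], [0.261, -0.861, 0.436], [0.001, -0.451, -0.892]]
contact_force: [-0.3, -0.1, -1.8]
gripper_width: 6.9
time_s: 7.9
tcp_pos: [487.7, 153.8, 195.8]
orientation: [[0.966, 0.231, -0.119], [0.26, -0.863, 0.432], [-0.003, -0.448, -0.894]]
contact_force: [-0.1, 0.8, -2.2]
gripper_width: 7.3
7.9 [487.7, 153.8, 195.8] q [-29.0, 28.0, 29.0, 112.0, -46.0, 60.0, -47.0] F [-0.1, 0.8, -2.2] w 7.3
[[0.966, 0.231, -0.119], [0.26, -0.863, 0.432], [-0.003, -0.448, -0.894]]
foot in rack -6.6 0.1 49.9
dist 32.6 rot 1.4 n 2
[[-0.1,5.4,15.4,0.012,-0.001,-0.004,0],[-0.1,5.6,15.3,0.012,-0.001,-0.004,0]]
```

View pics/w7.png

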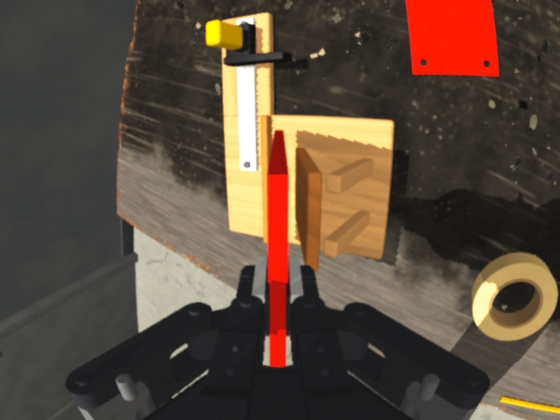

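Run:
```python
from h import *
import pickle
c,s=pickle.load(open("pics/w7.pkl","rb"))
P=onplane(c,[(278.5,131.2)],49,1)[0]-rack(0,0,0); print("corner",P@RX,P@RY)
P=onplane(c,[(263.5,115),(270.5,115),(263.5,241),(393.5,121),(383.5,260),(271,12)],12,1)-rack(0,0,0); print((P@RX).round(1),(P@RY).round(1))
R=tilt(15.5,-28); plan(foottcp(rack(2,0,22),R),R,n=3,grip=0)
```

```text
corner -8.26557526480487 -57.11109613220903
[  27.4   19.2   30.6 -104.8 -107.9   17.5] [ -69.3  -69.4   73.9  -69.5   68.4 -178. ]
dist 30.8 rot 1.4 n 3
[[-0.0,3.0,9.8,0.008,-0.0,-0.002,0],[-0.0,3.1,9.8,0.008,-0.0,-0.002,0],[-0.1,3.2,9.8,0.008,-0.0,-0.002,0]]
```

```bash
sed -i 's/^OFF=.*/OFF=np.array([-5.7,0.5,163.])/' h.py; python3 -m handwheel '[[[0.6,3,10,0.008,0,-0.002,0],[0.6,3,10,0.008,0,-0.002,0],[0.6,3,9,0.008,0,-0.002,0],[0,0,0,0,0,0,0]]]' 60;  cat >> h.py <<'E'
def foot():
    s=read_state();Rt=np.array(s["orientation"]); F=np.array(s["tcp_pos"])+Rt@OFF; d=F-rack(0,0,0); print("foot in rack",(d@RX).round(1),(d@RY).round(1),d[2].round(1),"lean",np.degrees(np.arcsin(Rt[:,2]@RX)).round(1))
E
python3 - <<'E'
from h import *
st();foot()
R=tilt(15.5,-28); plan(foottcp(rack(1,0,14),R),R,n=2,grip=0)
im,d=grab_frame("wrist"); cv2.imwrite("pics/w8.png",im)
im,d=grab_frame("scene"); cv2.imwrite("pics/s8z.png",cv2.resize(im[90:260,150:330],None,fx=3.3,fy=3.3,interpolation=cv2.INTER_CUBIC))
E
```

```text
time_s: 8.35
tcp_pos: [489.8, 159.9, 166.0]
orientation: [[0.964, 0.236, -0.122], [0.266, -0.85, 0.455], [0.004, -0.471, -0.882]]
contact_force: [-0.0, 0.9, -1.2]
gripper_width: 6.9
8.35 [489.8, 159.9, 166.0] q [-27.0, 31.0, 27.0, 113.0, -50.0, 58.0, -43.0] F [-0.0, 0.9, -1.2] w 6.9
[[0.964, 0.236, -0.122], [0.266, -0.85, 0.455], [0.004, -0.471, -0.882]]
foot in rack 2.4 -2.5 21.9 lean 28.1
dist 8.1 rot 0.29 n 2
[[-0.9,2.3,3.2,-0.001,-0.002,0.0,0],[-0.9,2.3,3.2,-0.001,-0.002,0.0,0]]
```

View pics/s8z.png

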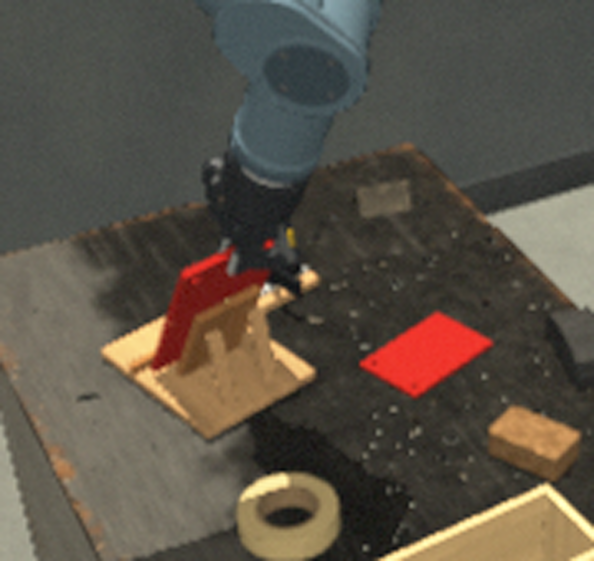

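View pics/w8.png

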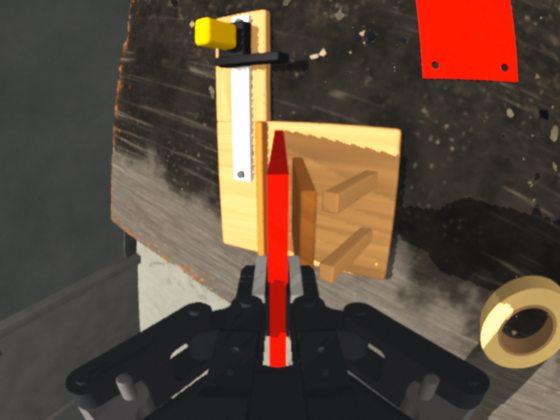

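Run:
```python
from h import *
im=cv2.imread("pics/w8.png")
c=get_calibration("wrist")
cv2.imwrite("pics/w8a.png",cv2.resize(im[105:185,240:340],None,fx=6,fy=6,interpolation=cv2.INTER_CUBIC))
for z,p in ((20,(279,131.2)),(12,(300,122)),(12,(272,121)),(23,(262,121))):
  P=onplane(c,[p],z,1)[0]-rack(0,0,0); print(p,(P@RX).round(1),(P@RY).round(1))
```

```text
(279, 131.2) 1.7 -61.9
(300, 122) -15.3 -70.5
(272, 121) 13.3 -70.4
(262, 121) 17.6 -70.9
```

View pics/w8a.png

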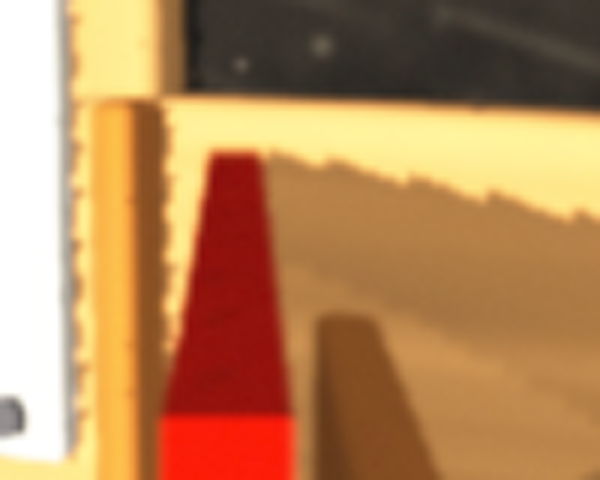

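```bash
python3 -m handwheel '[[[-1,2,3,0,0,0,0],[-0.8,2,3,0,0,0,0],[0,0,0,0,0,0,0]]]' 60; python3 -c "
from h import *
st();foot()"
```

```text
time_s: 8.75
tcp_pos: [489.8, 158.5, 160.5]
orientation: [[0.964, 0.237, -0.118], [0.265, -0.85, 0.456], [0.008, -0.471, -0.882]]
contact_force: [-0.8, -0.0, 0.2]
gripper_width: 6.9
8.75 [489.8, 158.5, 160.5] q [-26.0, 31.0, 26.0, 113.0, -51.0, 58.0, -42.0] F [-0.8, -0.0, 0.2] w 6.9
[[0.964, 0.237, -0.118], [0.265, -0.85, 0.456], [0.008, -0.471, -0.882]]
foot in rack 1.0 -2.6 16.4 lean 28.1
```

```bash
python3 -m handwheel '[[[-2,0.5,0,0,0.004,0,0],[-1,0.5,1.5,0,0.004,0,0],[0,0,0,0,0,0,0]]]' 60; python3 -c "
from h import *
st();foot()
im,d=grab_frame('wrist'); cv2.imwrite('pics/w9.png',im)
cv2.imwrite('pics/w9a.png',cv2.resize(im[105:185,240:340],None,fx=6,fy=6,interpolation=cv2.INTER_CUBIC))"
```

```text
time_s: 9.05
tcp_pos: [488.5, 157.5, 160.6]
orientation: [[0.966, 0.238, -0.106], [0.26, -0.849, 0.46], [0.02, -0.472, -0.881]]
contact_force: [-1.9, -0.2, 1.2]
gripper_width: 7.0
9.05 [488.5, 157.5, 160.6] q [-26.0, 31.0, 26.0, 114.0, -51.0, 57.0, -41.0] F [-1.9, -0.2, 1.2] w 7.0
[[0.966, 0.238, -0.106], [0.26, -0.849, 0.46], [0.02, -0.472, -0.881]]
foot in rack 0.6 -3.3 16.6 lean 28.2
```

View pics/w9a.png

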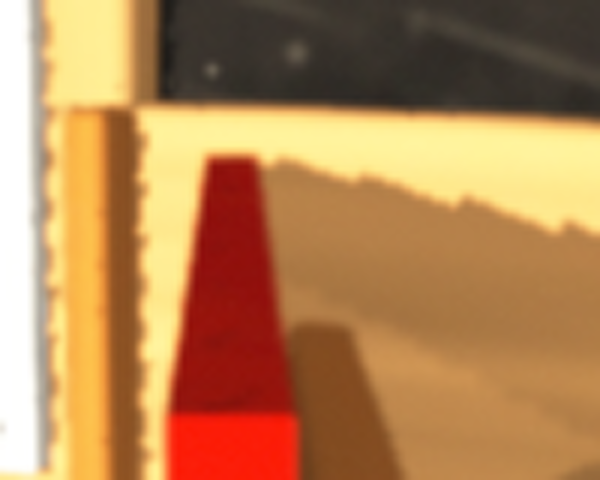

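```bash
python3 -m handwheel '[[[0,1.5,-3,0,-0.01,0,0],[0,0,0,0,-0.01,0,0],[0,0,0,0,0,0,0]]]' 60; python3 -c "
from h import *
st();foot()
im,d=grab_frame('wrist'); cv2.imwrite('pics/w10.png',im)
cv2.imwrite('pics/w10a.png',cv2.resize(im[105:185,240:340],None,fx=6,fy=6,interpolation=cv2.INTER_CUBIC))"
```

```text
time_s: 9.4
tcp_pos: [488.8, 154.6, 162.1]
orientation: [[0.963, 0.238, -0.127], [0.27, -0.849, 0.454], [0.0, -0.471, -0.882]]
contact_force: [-0.5, 0.0, -1.8]
gripper_width: 6.8
9.4 [488.8, 154.6, 162.1] q [-26.0, 31.0, 27.0, 113.0, -50.0, 59.0, -42.0] F [-0.5, 0.0, -1.8] w 6.8
[[0.963, 0.238, -0.127], [0.27, -0.849, 0.454], [0.0, -0.471, -0.882]]
foot in rack -2.5 0.8 18.1 lean 28.1
```

View pics/w10a.png

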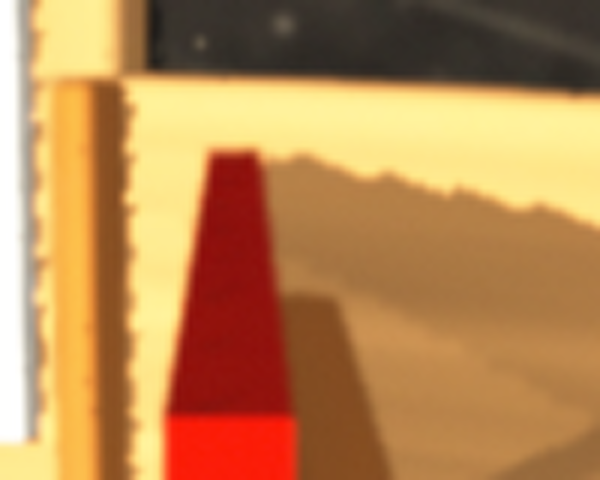

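Run:
```python
from h import *
c=get_calibration("wrist")
for z,p in ((17,(240+234.5/6,105+150/6)),(12,(240+234.5/6,105+82/6)),(17,(240+234.5/6,105+150/6-.5))):
  P=onplane(c,[p],z,1)[0]-rack(0,0,0); print(p,(P@RX).round(1),(P@RY).round(1))
R=tilt(15.5,-28); plan(foottcp(rack(1,0.5,14),R),R,n=2,grip=0)
```

```text
(279.0833333333333, 130.0) -4.1 -59.2
(279.0833333333333, 118.66666666666667) -1.4 -69.0
(279.0833333333333, 129.5) -4.1 -59.6
dist 5.5 rot 0.17 n 2
[[0.1,-0.8,2.6,-0.001,0.0,0.001,0],[0.1,-0.8,2.6,-0.001,0.0,0.001,0]]
```

```bash
python3 -m handwheel '[[[0,-1.2,2,0,0,0,0],[0,-1,2,0,0,0,0],[0,0,0,0,0,0,0]]]' 60; python3 -c "
from h import *
st();foot()
im,d=grab_frame('wrist'); cv2.imwrite('pics/w11.png',im)
cv2.imwrite('pics/w11a.png',cv2.resize(im[105:185,240:340],None,fx=6,fy=6,interpolation=cv2.INTER_CUBIC))"
```

```text
time_s: 9.75
tcp_pos: [488.6, 157.8, 160.5]
orientation: [[0.963, 0.238, -0.125], [0.269, -0.849, 0.454], [0.002, -0.471, -0.882]]
contact_force: [-1.1, 0.4, -0.4]
gripper_width: 7.4
9.75 [488.6, 157.8, 160.5] q [-26.0, 31.0, 26.0, 113.0, -50.0, 58.0, -42.0] F [-1.1, 0.4, -0.4] w 7.4
[[0.963, 0.238, -0.125], [0.269, -0.849, 0.454], [0.002, -0.471, -0.882]]
foot in rack 0.7 -0.2 16.5 lean 28.1
```

View pics/w11a.png

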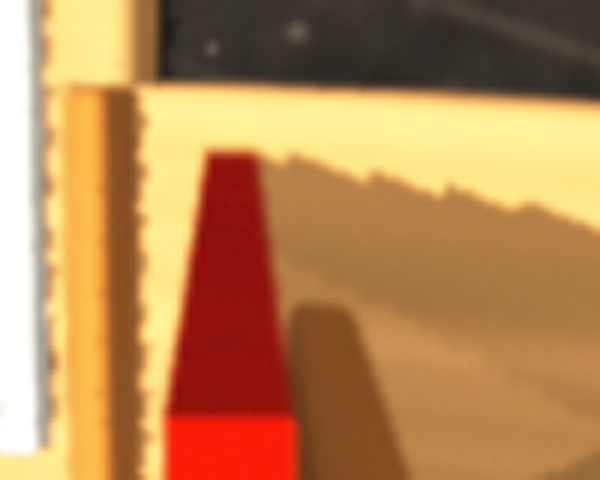

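```bash
python3 -m handwheel '[[[0,2.5,0.8,0.015,0,0,0],[0,2,0.5,0.012,0,0,0],[0,0,0,0,0,0,0]]]' 60; python3 -c "
from h import *
st();foot()
im,d=grab_frame('wrist'); cv2.imwrite('pics/w12.png',im)
cv2.imwrite('pics/w12a.png',cv2.resize(im[105:265,240:340],None,fx=4,fy=3.6,interpolation=cv2.INTER_CUBIC))"
```

```text
time_s: 10.1
tcp_pos: [489.9, 154.1, 157.9]
orientation: [[0.963, 0.235, -0.131], [0.269, -0.835, 0.48], [0.003, -0.497, -0.868]]
contact_force: [-0.3, -0.5, 1.1]
gripper_width: 6.9
10.1 [489.9, 154.1, 157.9] q [-25.0, 32.0, 26.0, 113.0, -51.0, 59.0, -40.0] F [-0.3, -0.5, 1.1] w 6.9
[[0.963, 0.235, -0.131], [0.269, -0.835, 0.48], [0.003, -0.497, -0.868]]
foot in rack 1.0 -0.6 16.3 lean 29.8
```

View pics/w12a.png

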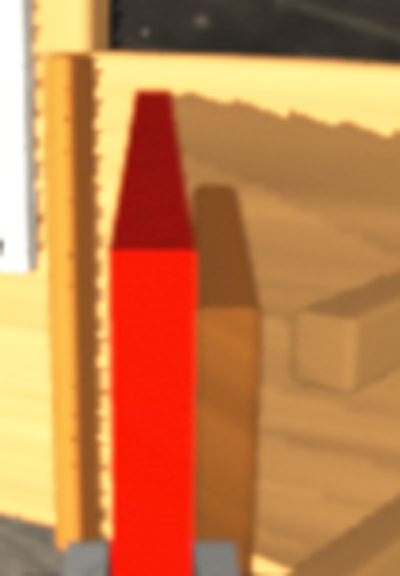

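The panel's foot is on the base and its rear face is at the backrest, so I'll release gently.

```bash
python3 -m handwheel '[[[0,0,0,0,0,0,0.12],[0,0,0,0,0,0,0.16],[0,0,0,0,0,0,0.25],[0,0,0,0,0,0,0.35]]]' 20; python3 -c "
from h import *
st();foot()
im,d=grab_frame('wrist'); cv2.imwrite('pics/w13.png',im)
im,d=grab_frame('scene'); cv2.imwrite('pics/s13z.png',cv2.resize(im[120:240,160:290],None,fx=4.5,fy=4.5,interpolation=cv2.INTER_CUBIC))"
```

```text
time_s: 10.55
tcp_pos: [489.7, 154.8, 157.2]
orientation: [[0.963, 0.235, -0.131], [0.27, -0.835, 0.479], [0.003, -0.497, -0.868]]
contact_force: [0.5, 0.8, -1.1]
gripper_width: 30.0
10.55 [489.7, 154.8, 157.2] q [-25.0, 32.0, 26.0, 113.0, -51.0, 59.0, -40.0] F [0.5, 0.8, -1.1] w 30.0
[[0.963, 0.235, -0.131], [0.27, -0.835, 0.479], [0.003, -0.497, -0.868]]
foot in rack 1.7 -0.5 15.5 lean 29.8
```

View pics/w13.png

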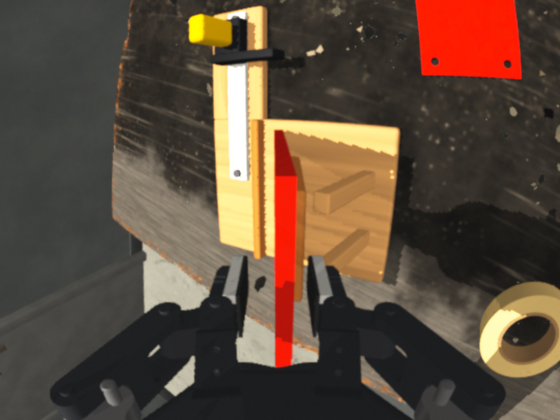

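View pics/s13z.png

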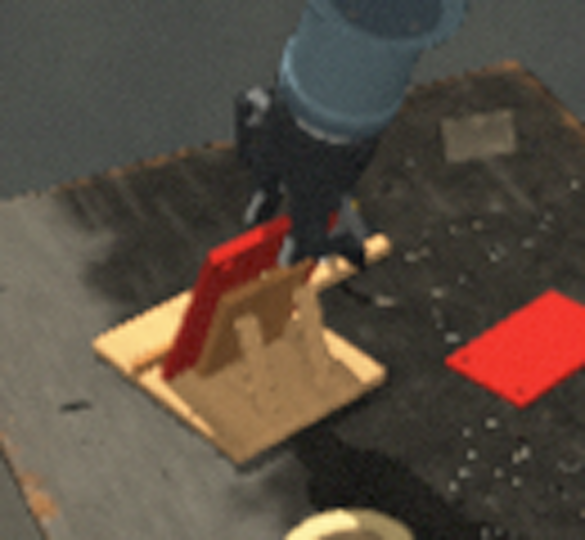

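```bash
python3 -m handwheel '[[[0,2,-5,0,0,0,0.4],[0,1,-12,0,0,0,0.4],[0,0,-20,0,0,0,0.4],[0,0,-25,0,0,0,0.4],[0,0,-25,0,0,0,0.4]]]'; python3 -c "
from h import *
P=rack(45,-153,150); plan(P,down(15.5),n=8,grip=0.4)"
```

```text
time_s: 11.15
tcp_pos: [500.4, 108.8, 233.4]
orientation: [[0.962, 0.234, -0.137], [0.272, -0.835, 0.478], [-0.002, -0.497, -0.868]]
contact_force: [1.3, -0.1, -0.3]
gripper_width: 34.3
dist 241.7 rot 29.82 n 8
[[18.8,-13.3,19.6,-0.065,0.0,0.0,0.4],[18.7,-14.6,18.7,-0.065,0.0,0.0,0.4],[18.7,-15.8,17.7,-0.065,0.0,0.0,0.4],[18.7,-16.9,16.7,-0.065,0.0,0.0,0.4],[18.7,-17.9,15.5,-0.065,0.0,0.0,0.4]]
[[18.7,-18.9,14.3,-0.065,0.0,0.0,0.4],[18.7,-19.8,13.1,-0.065,0.0,0.0,0.4],[18.6,-20.6,11.8,-0.065,0.0,0.0,0.4]]
```

```bash
python3 -c "
from h import *
P=rack(45,-148,250); plan(P,down(15.5),n=8,grip=0.4)"
```

```text
dist 224.2 rot 29.82 n 8
[[18.1,-19.5,8.8,-0.065,0.0,0.0,0.4],[18.1,-20.1,7.5,-0.065,0.0,0.0,0.4],[18.1,-20.5,6.2,-0.065,0.0,0.0,0.4],[18.1,-20.9,4.8,-0.065,0.0,0.0,0.4],[18.0,-21.2,3.5,-0.065,0.0,0.0,0.4]]
[[18.0,-21.4,2.1,-0.065,0.0,0.0,0.4],[18.0,-21.5,0.7,-0.065,0.0,0.0,0.4],[18.0,-21.5,-0.7,-0.065,0.0,0.0,0.4]]
```

```bash
python3 -m handwheel '[[[18,-19,6,-0.065,0,0,0.4],[18,-20,6,-0.065,0,0,0.4],[18,-20,6,-0.065,0,0,0.4],[18,-21,5,-0.065,0,0,0.4],[18,-21,4,-0.065,0,0,0.4]]]'; python3 -m handwheel '[[[18,-21,2,-0.065,0,0,0.4],[18,-21,1,-0.065,0,0,0.4],[18,-21,0,-0.065,0,0,0.4],[0,0,0,0,0,0,0.4]]]'; python3 -c "
from h import *
import pickle
st();P=rack(45,-148,250); plan(P,down(15.5),n=2,grip=0.4)
c=get_calibration('wrist');im,d=grab_frame('wrist'); cv2.imwrite('pics/w14.png',im);pickle.dump(c,open('pics/w14.pkl','wb'))
im,d=grab_frame('scene'); cv2.imwrite('pics/s14z.png',cv2.resize(im[120:240,160:290],None,fx=4.5,fy=4.5,interpolation=cv2.INTER_CUBIC))"
```

```text
time_s: 11.65
tcp_pos: [568.5, 220.6, 255.3]
orientation: [[0.969, 0.244, -0.035], [0.246, -0.953, 0.174], [0.009, -0.177, -0.984]]
contact_force: [-0.7, -1.2, -0.7]
gripper_width: 34.0
time_s: 12.05
tcp_pos: [607.7, 303.2, 264.9]
orientation: [[0.968, 0.25, 0.021], [0.251, -0.968, -0.02], [0.016, 0.025, -1.0]]
contact_force: [-0.9, 1.3, -0.1]
gripper_width: 34.1
12.05 [607.7, 303.2, 264.9] q [-55.0, 37.0, 38.0, 84.0, -22.0, 66.0, -89.0] F [-0.9, 1.3, -0.1] w 34.1
[[0.968, 0.25, 0.021], [0.251, -0.968, -0.02], [0.016, 0.025, -1.0]]
dist 22.4 rot 1.95 n 2
[[-5.9,-6.3,7.2,0.012,-0.008,-0.009,0.4],[-5.8,-6.2,7.3,0.012,-0.008,-0.009,0.4]]
```

View pics/w14.png

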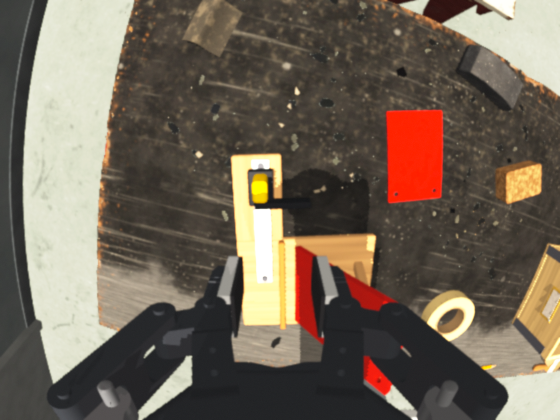

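View pics/s14z.png

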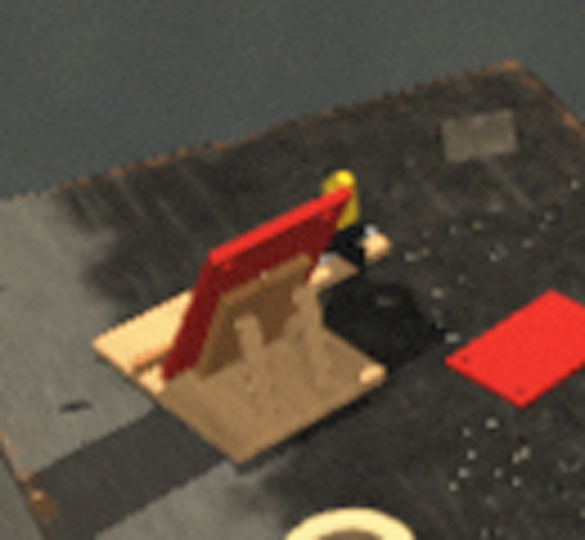

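The panel stands by itself, leaning on the backrest. The grip's yellow top is at about (261,187) in the wrist view. Next I'll measure the grip, the stop face and the panel's side edge.

Run:
```python
import cv2
im=cv2.imread("pics/w14.png")
cv2.imwrite("pics/w14a.png",cv2.resize(im[145:345,225:385],None,fx=3.0,fy=3.0,interpolation=cv2.INTER_CUBIC))
```

```text
(no output)
```

View pics/w14a.png

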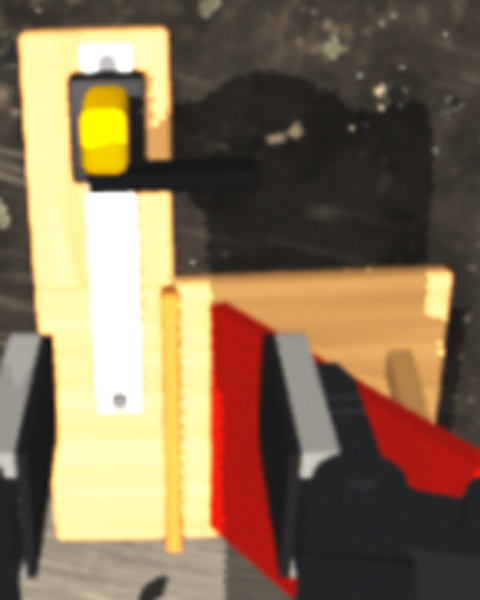

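Run:
```python
from h import *
import pickle
c=pickle.load(open("pics/w14.pkl","rb"))
z=lambda p:[(225+(a+.5)/3-.5,145+(b+.5)/3-.5) for a,b in p]
t,a,res=fit([(80,-180),(20,-180),(-105,-70),(80,70)],onplane(c,z([(19,31),(169,27),(451,267),(57,541)]),12,1)); print(t,a,res.round(1).tolist())
def inr(p,h):
    P=onplane(c,z(p),h,1)-rack(0,0,0); return np.c_[P@RX,P@RY].round(1).tolist()
print("panel low front",inr([(213,304),(211,527)],16))
print("base end lines",inr([(213,275),(215,540)],12))
print("toe",inr([(162,288),(178,288),(165,551),(183,551)],23))
print("grip top",inr([(79,85),(128,85),(80,175),(130,175)],74))
print("stop arm face",inr([(95,189),(255,184)],46), inr([(150,190)],26))
```

```text
[463.8317265  229.65994991] 105.92691090440155 [[0.1, -1.1], [-0.6, -0.7], [0.7, 1.9], [-0.2, -0.1]]
panel low front [[3.9, -61.5], [3.8, 59.8]]
base end lines [[3.6, -73.4], [1.4, 71.5]]
toe [[25.8, -72.9], [19.1, -72.7], [26.5, 68.4], [17.8, 68.7]]
grip top [[53.6, -171.0], [37.1, -170.6], [54.5, -139.3], [37.2, -138.9]]
stop arm face [[50.9, -124.8], [-9.5, -125.2]] [[30.0, -117.1]]
```

```bash
python3 -c "
from h import *
P=rack(45,-153,110); plan(P,down(15.6),n=6,grip=0.4)"
```

```text
dist 156.5 rot 2.28 n 6
[[-1.3,-3.8,25.8,0.004,-0.002,-0.004,0.4],[-1.2,-3.7,25.8,0.004,-0.002,-0.004,0.4],[-1.2,-3.6,25.8,0.004,-0.002,-0.004,0.4],[-1.1,-3.5,25.8,0.004,-0.002,-0.004,0.4],[-1.0,-3.4,25.8,0.004,-0.002,-0.004,0.4]]
[[-0.9,-3.3,25.9,0.004,-0.002,-0.004,0.4]]
```

```bash
python3 -m handwheel '[[[-1,-4,26,0.005,-0.003,-0.004,0.4],[-1,-4,26,0.005,-0.003,-0.004,0.4],[-1,-4,26,0.005,-0.003,-0.004,0.4],[-1,-4,26,0.005,-0.003,-0.004,0.4],[-1,-4,26,0.005,-0.003,-0.004,0.4]]]';python3 -m handwheel '[[[-1,-3,24,0,0,0,0.4],[0,0,0,0,0,0,0.4]]]'; python3 -c "
from h import *
import pickle
st();P=rack(45,-153,57); plan(P,down(15.6),n=4,grip=0.4)
c=get_calibration('wrist');im,d=grab_frame('wrist'); cv2.imwrite('pics/w15.png',im);pickle.dump(c,open('pics/w15.pkl','wb'))"
```

```text
time_s: 12.65
tcp_pos: [606.1, 301.8, 139.6]
orientation: [[0.969, 0.248, 0.009], [0.248, -0.969, 0.002], [0.009, -0.0, -1.0]]
contact_force: [0.4, 0.1, -1.1]
gripper_width: 34.1
time_s: 12.85
tcp_pos: [603.0, 299.0, 112.7]
orientation: [[0.97, 0.242, 0.003], [0.242, -0.97, -0.001], [0.003, 0.002, -1.0]]
contact_force: [0.0, -0.5, -0.3]
gripper_width: 34.2
12.85 [603.0, 299.0, 112.7] q [-51.0, 46.0, 32.0, 91.0, -29.0, 52.0, -84.0] F [0.0, -0.5, -0.3] w 34.2
[[0.97, 0.242, 0.003], [0.242, -0.97, -0.001], [0.003, 0.002, -1.0]]
dist 57.7 rot 1.62 n 4
[[-0.3,-3.8,13.9,0.0,-0.001,-0.007,0.4],[-0.3,-3.8,13.9,0.0,-0.001,-0.007,0.4],[-0.2,-3.8,13.9,0.0,-0.001,-0.007,0.4],[-0.2,-3.8,13.9,0.0,-0.001,-0.007,0.4]]
```

View pics/w15.png

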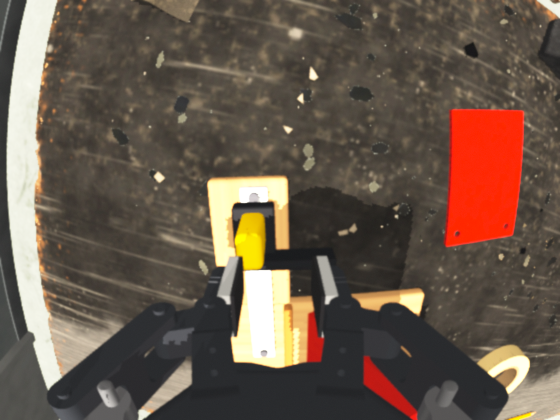

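```bash
python3 -m handwheel '[[[0,-8,0,0,0,-0.014,0.4],[-1,-8,2,0,-0.002,-0.014,0.4],[0,0,0,0,0,0,0.4]]]'; python3 -c "
from h import *
import pickle
st();P=rack(45,-153,57); plan(P,down(15.6),n=4,grip=0.4)
c=get_calibration('wrist');im,d=grab_frame('wrist'); cv2.imwrite('pics/w16.png',im);pickle.dump(c,open('pics/w16.pkl','wb'))"
```

```text
time_s: 13.2
tcp_pos: [602.4, 313.6, 117.7]
orientation: [[0.964, 0.267, 0.01], [0.267, -0.964, 0.002], [0.01, 0.001, -1.0]]
contact_force: [-0.2, 0.3, 0.6]
gripper_width: 33.9
13.2 [602.4, 313.6, 117.7] q [-52.0, 46.0, 32.0, 90.0, -29.0, 52.0, -84.0] F [-0.2, 0.3, 0.6] w 33.9
[[0.964, 0.267, 0.01], [0.267, -0.964, 0.002], [0.01, 0.001, -1.0]]
dist 60.9 rot 0.59 n 4
[[-1.2,-0.3,15.2,0.0,-0.003,-0.0,0.4],[-1.1,-0.3,15.2,0.0,-0.003,-0.0,0.4],[-1.1,-0.2,15.2,0.0,-0.003,-0.0,0.4],[-1.0,-0.2,15.2,0.0,-0.003,-0.0,0.4]]
```

View pics/w16.png

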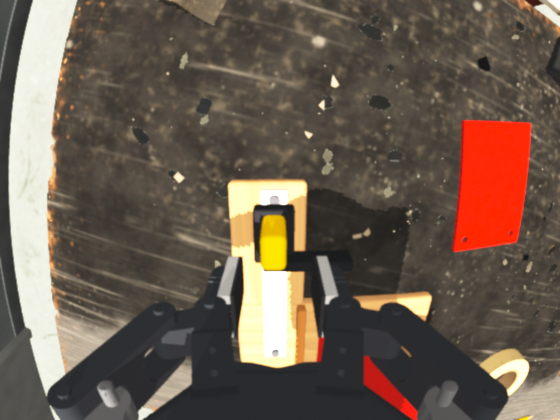

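The grip is at column ~274 and the jaw middle at ~278, so it's lined up. Descending.

```bash
python3 -m handwheel '[[[-1,-0.5,15,0,-0.003,0,0.4],[-1,-0.5,15,0,-0.003,0,0.4],[-1,-0.5,15,0,-0.003,0,0.4],[-1,-0.5,11,0,-0.003,0,0.4],[0,0,0,0,0,0,0.4]]]'; python3 -c "
from h import *
st();P=rack(45,-153,57); plan(P,down(15.6),n=1,grip=0.4)
im,d=grab_frame('wrist'); cv2.imwrite('pics/w17.png',im)"
```

```text
time_s: 13.75
tcp_pos: [598.1, 313.7, 56.8]
orientation: [[0.964, 0.266, -0.002], [0.266, -0.964, -0.002], [-0.003, 0.002, -1.0]]
contact_force: [-1.0, -0.0, 0.4]
gripper_width: 34.1
13.75 [598.1, 313.7, 56.8] q [-51.0, 50.0, 30.0, 91.0, -31.0, 48.0, -83.0] F [-1.0, -0.0, 0.4] w 34.1
[[0.964, 0.266, -0.002], [0.266, -0.964, -0.002], [-0.003, 0.002, -1.0]]
dist 0.3 rot 0.24 n 1
[[0.1,0.2,-0.2,0.002,0.003,-0.003,0.4]]
```

View pics/w17.png

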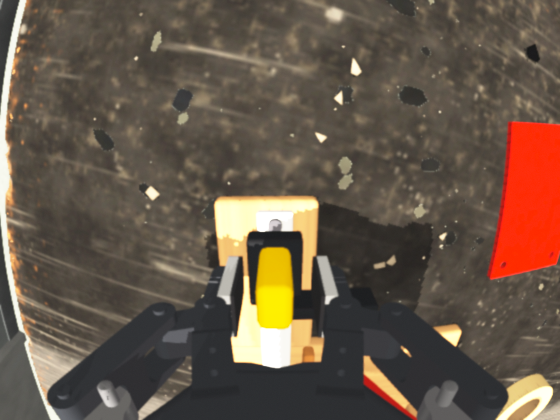

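The grip sits between the fingers: yellow at columns 257-293, fingers at 235 and 320. Closing.

```bash
python3 -m handwheel '[[[0,0,0,0,0,0,0.2],[0,0,0,0,0,0,0.1],[0,0,0,0,0,0,0.1],[0,0,0,0,0,0,0.1]]]' 25; python3 -c "
from h import *
st();s=read_state();d=np.array(s['tcp_pos'])-rack(0,0,0);print(d@RX,d@RY)"
```

```text
time_s: 14.2
tcp_pos: [598.4, 315.1, 57.8]
orientation: [[0.963, 0.268, -0.001], [0.268, -0.963, -0.001], [-0.002, 0.0, -1.0]]
contact_force: [1.0, 0.4, -4.2]
gripper_width: 15.5
14.2 [598.4, 315.1, 57.8] q [-51.0, 50.0, 30.0, 91.0, -31.0, 48.0, -83.0] F [1.0, 0.4, -4.2] w 15.5
[[0.963, 0.268, -0.001], [0.268, -0.963, -0.001], [-0.002, 0.0, -1.0]]
46.58011470057598 -153.52091112809302
```

```bash
python3 -m handwheel '[[[-12,0,0,0,0,0,0],[-14,0,0,0,0,0,0],[-14,0,0,0,0,0,0],[-10,0,0,0,0,0,0],[0,0,0,0,0,0,0]]]' 25; python3 -c "
from h import *
import pickle
st();s=read_state();d=np.array(s['tcp_pos'])-rack(0,0,0);print(d@RX,d@RY)
c=get_calibration('wrist');im,d=grab_frame('wrist'); cv2.imwrite('pics/w18.png',im);pickle.dump(c,open('pics/w18.pkl','wb'))
im,d=grab_frame('top');cv2.imwrite('pics/t18z.png',cv2.resize(im[180:280,140:240],None,fx=5.5,fy=5.5,interpolation=cv2.INTER_CUBIC))"
```

```text
time_s: 14.7
tcp_pos: [549.5, 301.3, 57.8]
orientation: [[0.963, 0.268, 0.001], [0.268, -0.963, -0.0], [0.001, 0.001, -1.0]]
contact_force: [-1.7, 0.6, -3.8]
gripper_width: 15.5
14.7 [549.5, 301.3, 57.8] q [-53.0, 46.0, 29.0, 99.0, -31.0, 43.0, -82.0] F [-1.7, 0.6, -3.8] w 15.5
[[0.963, 0.268, 0.001], [0.268, -0.963, -0.0], [0.001, 0.001, -1.0]]
46.36204099185479 -102.71149573850131
```

View pics/w18.png

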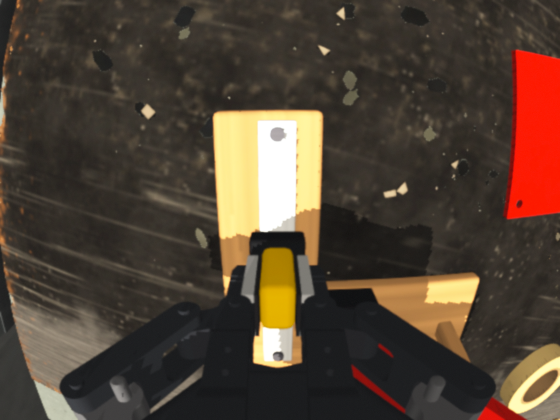

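View pics/t18z.png

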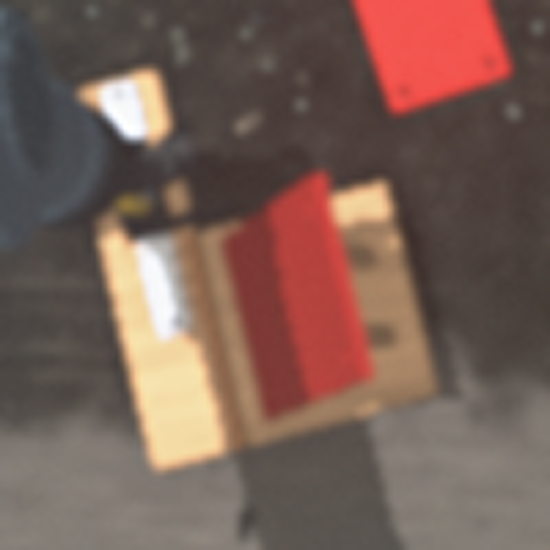

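```bash
python3 -m handwheel '[[[-6,0,0,0,0,0,0],[-5,0,0,0,0,0,0],[0,0,0,0,0,0,0]]]' 25; python3 -c "
from h import *
import pickle
st();s=read_state();d=np.array(s['tcp_pos'])-rack(0,0,0);print(d@RX,d@RY)
c=get_calibration('wrist');im,d=grab_frame('wrist'); cv2.imwrite('pics/w19.png',im);pickle.dump(c,open('pics/w19.pkl','wb'))
cv2.imwrite('pics/w19a.png',cv2.resize(im[240:420,290:470],None,fx=3.3,fy=3.3,interpolation=cv2.INTER_CUBIC))
im,d=grab_frame('top');cv2.imwrite('pics/t19z.png',cv2.resize(im[200:250,160:220],None,fx=9,fy=9,interpolation=cv2.INTER_CUBIC))"
```

```text
time_s: 15.1
tcp_pos: [540.6, 298.8, 57.7]
orientation: [[0.963, 0.268, 0.003], [0.268, -0.963, 0.0], [0.003, 0.001, -1.0]]
contact_force: [-2.0, 0.1, -2.4]
gripper_width: 15.5
15.1 [540.6, 298.8, 57.7] q [-54.0, 45.0, 29.0, 101.0, -31.0, 42.0, -82.0] F [-2.0, 0.1, -2.4] w 15.5
[[0.963, 0.268, 0.003], [0.268, -0.963, 0.0], [0.003, 0.001, -1.0]]
46.29379525539466 -93.43636349894517
```

View pics/w19a.png

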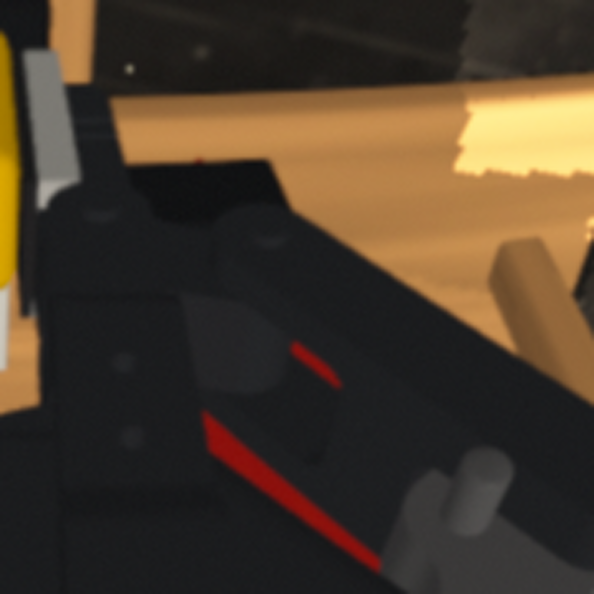

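View pics/t19z.png

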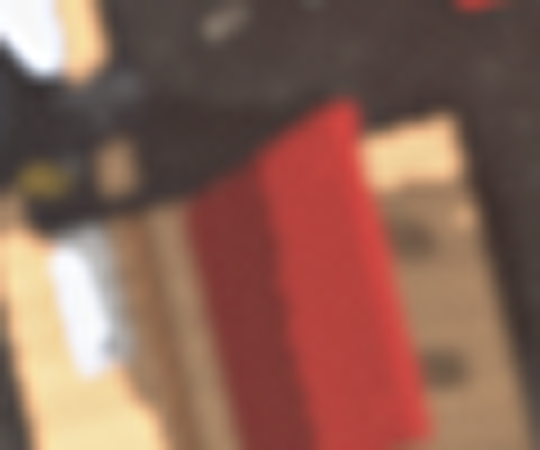

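```bash
python3 -m handwheel '[[[-3,0,0,0,0,0,0],[-0.7,0,0,0,0,0,0],[0,0,0,0,0,0,0]]]' 25; python3 -c "
from h import *
st();s=read_state();d=np.array(s['tcp_pos'])-rack(0,0,0);print(d@RX,d@RY)"
python3 -m handwheel '[[[0,0,0,0,0,0,0.2],[0,0,0,0,0,0,0.35],[0,0,0,0,0,0,0.4]]]' 25;python3 -m handwheel '[[[0,0,-15,0,0,0,0.4],[0,0,-25,0,0,0,0.4],[10,0,-30,0,0,0,0.4],[20,0,-30,0,0,0,0.4],[20,0,-20,0,0,0,0.4]]]'; python3 -m handwheel '[[[25,0,-10,0,0,0,0.4],[0,0,0,0,0,0,0.4]]]'; python3 -c "
from h import *
import pickle
st()
c=get_calibration('wrist');im,d=grab_frame('wrist'); cv2.imwrite('pics/w20.png',im);pickle.dump(c,open('pics/w20.pkl','wb'))"
```

```text
time_s: 15.5
tcp_pos: [537.8, 298.1, 57.8]
orientation: [[0.963, 0.268, 0.005], [0.268, -0.963, 0.0], [0.005, 0.001, -1.0]]
contact_force: [0.7, 1.5, -4.4]
gripper_width: 15.8
15.5 [537.8, 298.1, 57.8] q [-54.0, 45.0, 29.0, 101.0, -31.0, 42.0, -82.0] F [0.7, 1.5, -4.4] w 15.8
[[0.963, 0.268, 0.005], [0.268, -0.963, 0.0], [0.005, 0.001, -1.0]]
46.32978500758426 -90.60950246393905
time_s: 15.8
tcp_pos: [539.7, 297.6, 59.2]
orientation: [[0.964, 0.266, 0.008], [0.266, -0.964, 0.001], [0.008, 0.001, -1.0]]
contact_force: [0.9, 0.4, 0.7]
gripper_width: 34.2
time_s: 16.3
tcp_pos: [585.3, 309.0, 185.6]
orientation: [[0.964, 0.265, 0.003], [0.265, -0.964, -0.002], [0.003, 0.003, -1.0]]
contact_force: [1.4, 0.8, 0.2]
gripper_width: 34.4
time_s: 16.5
tcp_pos: [614.5, 316.4, 203.4]
orientation: [[0.964, 0.264, 0.013], [0.264, -0.965, 0.002], [0.013, 0.002, -1.0]]
contact_force: [0.9, 0.2, -0.2]
gripper_width: 34.1
16.5 [614.5, 316.4, 203.4] q [-53.0, 41.0, 36.0, 85.0, -26.0, 61.0, -87.0] F [0.9, 0.2, -0.2] w 34.1
[[0.964, 0.264, 0.013], [0.264, -0.965, 0.002], [0.013, 0.002, -1.0]]
```

View pics/w20.png

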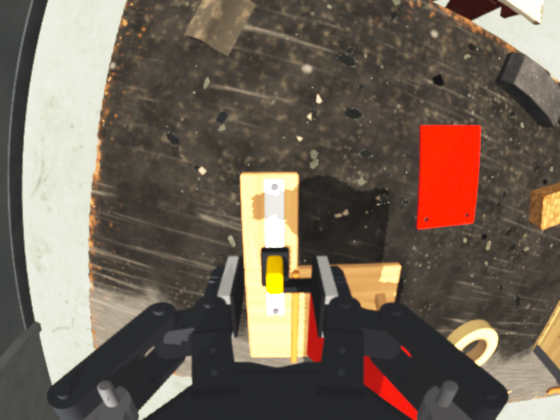

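```bash
python3 -m handwheel '[[[25,14,0,0,0,0,0.4],[25,14,0,0,0,0,0.4],[20,0,-5,0,0,0,0.4],[0,0,0,0,0,0,0.4]]]'; python3 -c "
from h import *
import pickle
st()
c=get_calibration('wrist');im,d=grab_frame('wrist'); cv2.imwrite('pics/w21.png',im);pickle.dump(c,open('pics/w21.pkl','wb'))
cv2.imwrite('pics/w21a.png',cv2.resize(im[140:300,200:400],None,fx=4,fy=3.75,interpolation=cv2.INTER_CUBIC))"
```

```text
time_s: 16.95
tcp_pos: [685.3, 306.7, 208.3]
orientation: [[0.964, 0.264, 0.005], [0.264, -0.964, 0.0], [0.005, 0.001, -1.0]]
contact_force: [-1.8, -0.0, -0.1]
gripper_width: 34.5
16.95 [685.3, 306.7, 208.3] q [-47.0, 47.0, 35.0, 74.0, -27.0, 67.0, -85.0] F [-1.8, -0.0, -0.1] w 34.5
[[0.964, 0.264, 0.005], [0.264, -0.964, 0.0], [0.005, 0.001, -1.0]]
```

View pics/w21a.png

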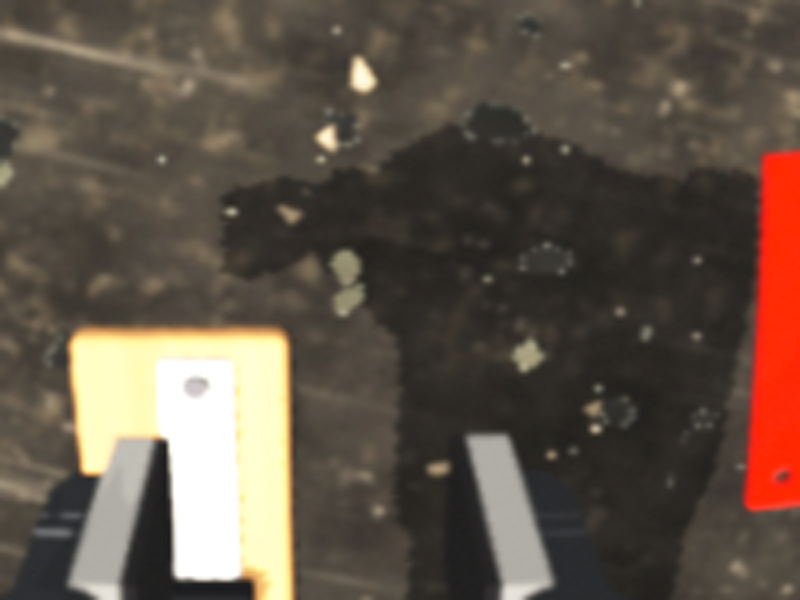

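```bash
python3 -c "
from h import *
plan(rack(75,-25,215),down(15.6),n=6,grip=0.4)"
```

```text
dist 217.2 rot 0.35 n 6
[[-34.8,-9.9,-1.3,0.0,-0.0,-0.001,0.4],[-34.8,-9.9,-1.3,0.0,-0.0,-0.001,0.4],[-34.8,-10.0,-1.3,0.0,-0.0,-0.001,0.4],[-34.8,-10.0,-1.3,0.0,-0.0,-0.001,0.4],[-34.8,-10.0,-1.3,0.0,-0.0,-0.001,0.4]]
[[-34.8,-10.1,-1.2,0.0,-0.0,-0.001,0.4]]
```

```bash
python3 -m handwheel '[[[-35,-10,-2,0,0,0,0.4],[-35,-10,-2,0,0,0,0.4],[-35,-10,-2,0,0,0,0.4],[-35,-10,-1,0,0,0,0.4],[-35,-10,-1,0,0,0,0.4]]]';python3 -m handwheel '[[[-33,-10,-1,0,0,0,0.4],[0,0,0,0,0,0,0.4]]]'; python3 -c "
from h import *
import pickle
st()
c=get_calibration('wrist');im,d=grab_frame('wrist'); cv2.imwrite('pics/w22.png',im);pickle.dump(c,open('pics/w22.pkl','wb'))
cv2.imwrite('pics/w22a.png',cv2.resize(im[100:280,240:420],None,fx=3.3,fy=3.3,interpolation=cv2.INTER_CUBIC))"
```

```text
time_s: 17.5
tcp_pos: [490.7, 303.6, 211.7]
orientation: [[0.965, 0.262, -0.004], [0.262, -0.965, -0.005], [-0.005, 0.004, -1.0]]
contact_force: [0.4, 1.0, 0.6]
gripper_width: 33.9
time_s: 17.7
tcp_pos: [445.6, 304.2, 211.4]
orientation: [[0.964, 0.267, -0.013], [0.267, -0.964, -0.006], [-0.014, 0.002, -1.0]]
contact_force: [0.1, 0.2, 0.3]
gripper_width: 34.1
17.7 [445.6, 304.2, 211.4] q [-68.0, 27.0, 39.0, 108.0, -21.0, 53.0, -94.0] F [0.1, 0.2, 0.3] w 34.1
[[0.964, 0.267, -0.013], [0.267, -0.964, -0.006], [-0.014, 0.002, -1.0]]
```

View pics/w22.png

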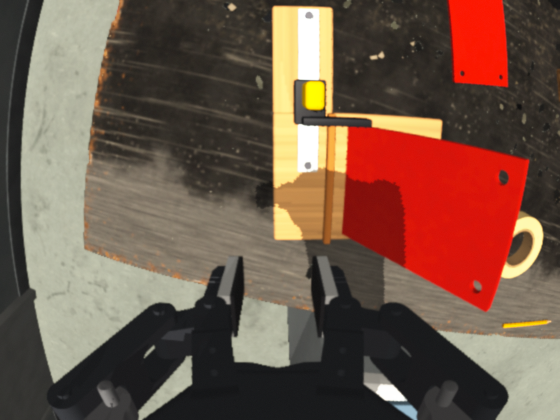

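View pics/w22a.png

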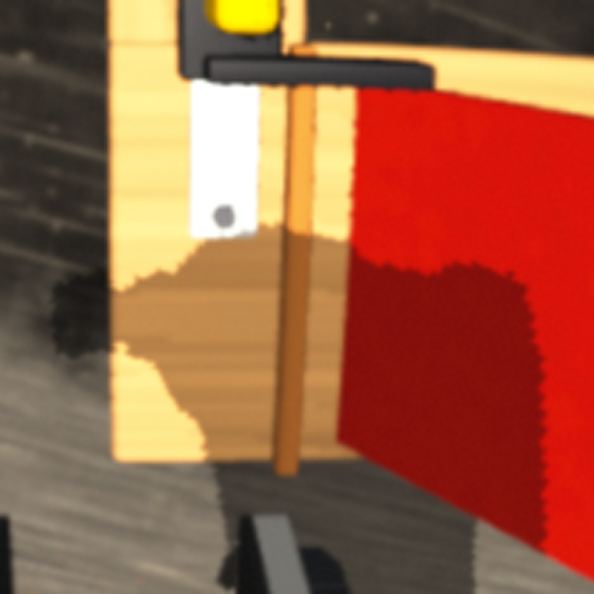

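Run:
```python
from h import *
import pickle
c=pickle.load(open("pics/w22.pkl","rb"))
z=lambda p:[(240+(a+.5)/3.3-.5,100+(b+.5)/3.3-.5) for a,b in p]
def rk(P): P=P-rack(0,0,0); return np.c_[P@RX,P@RY,P[:,2]].round(1).tolist()
def inr(p,h): return rk(onplane(c,z(p),h,1))
print("face top edge",inr([(210,83),(433,91)],46))
print("base -70",inr([(330,43),(590,54)],12),"base +70",inr([(114,461),(330,462)],12), "toe",inr([(290,46),(314,46),(275,475),(298,475)],23))
print("panel +y low front",inr([(338,440)],16))
# panel front plane through front-low edge, lean L
for L in (29,30.5):
  l=np.radians(L); n=np.cos(l)*RX+np.sin(l)*np.array([0,0,1]); p0=rack(3.9,0,16)
  o,d=rays(c,z([(440,92),(500,102),(590,118)])+[(527.5,159.5),(487,311),(343,234.5)],1)
  P=o+d*(((p0-o)@n)/(d@n))[:,None]; print(L,rk(P))
```

```text
face top edge [[52.7, -60.1, 46.0], [-10.0, -59.7, 46.0]]
base -70 [[13.4, -69.9, 12.0], [-73.3, -71.4, 12.0]] base +70 [[79.3, 69.1, 12.0], [5.6, 70.0, 12.0]] toe [[27.4, -69.3, 23.0], [20.3, -69.5, 23.0], [26.2, 69.2, 23.0], [18.4, 69.3, 23.0]]
panel +y low front [[4.3, 59.9, 16.0]]
29 [[-12.3, -59.4, 45.3], [-23.3, -59.6, 65.1], [-38.0, -59.9, 91.6], [-83.9, -60.8, 174.4], [-83.9, 56.1, 174.4], [3.4, 61.3, 17.0]]
30.5 [[-12.7, -59.3, 44.1], [-24.0, -59.4, 63.3], [-39.2, -59.6, 89.1], [-87.3, -60.2, 170.9], [-87.3, 59.2, 170.8], [3.4, 61.4, 16.9]]
```

```bash
python3 -m handwheel '[[[-28,0,-2,0,0.005,0,0.4],[-28,0,-2,0,0.005,0,0.4],[-26,0,-2,0,0.004,0,0.4],[0,0,0,0,0,0,0.4]]]'; python3 -c "
from h import *
import pickle
st()
c=get_calibration('wrist');im,d=grab_frame('wrist'); cv2.imwrite('pics/w23.png',im);pickle.dump(c,open('pics/w23.pkl','wb'))
cv2.imwrite('pics/w23a.png',cv2.resize(im[20:140,290:420],None,fx=5,fy=5,interpolation=cv2.INTER_CUBIC))"
```

```text
time_s: 18.15
tcp_pos: [365.8, 279.7, 217.8]
orientation: [[0.964, 0.266, 0.003], [0.266, -0.964, -0.002], [0.002, 0.003, -1.0]]
contact_force: [-0.4, 0.7, 0.0]
gripper_width: 34.3
18.15 [365.8, 279.7, 217.8] q [-78.0, 17.0, 41.0, 119.0, -15.0, 49.0, -102.0] F [-0.4, 0.7, 0.0] w 34.3
[[0.964, 0.266, 0.003], [0.266, -0.964, -0.002], [0.002, 0.003, -1.0]]
```

View pics/w23.png

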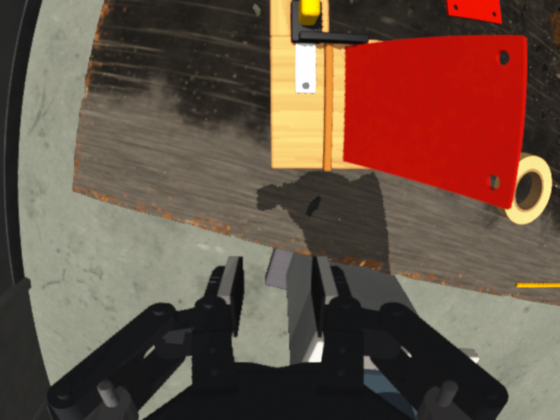

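View pics/w23a.png

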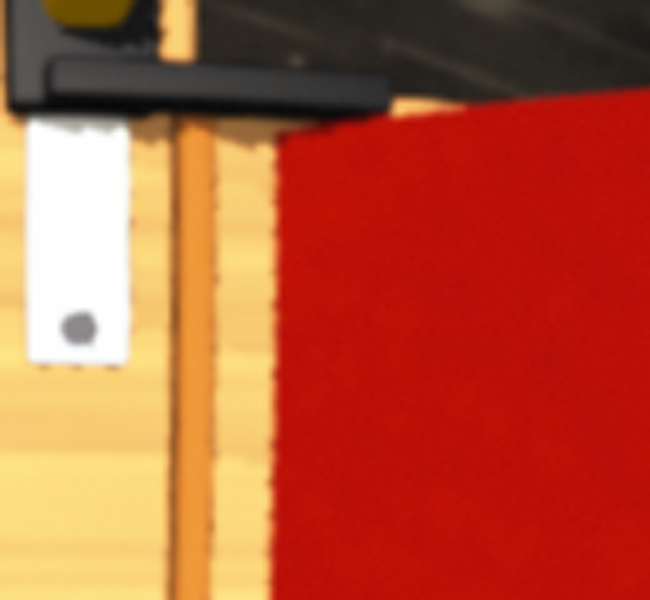

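Run:
```python
import cv2,numpy as np
im=cv2.imread("pics/w23.png")
g=cv2.convertScaleAbs(im[30:55,335:385],alpha=1.6,beta=20)
cv2.imwrite("pics/w23b.png",cv2.resize(g,None,fx=15,fy=15,interpolation=cv2.INTER_NEAREST))
```

```text
(no output)
```

View pics/w23b.png

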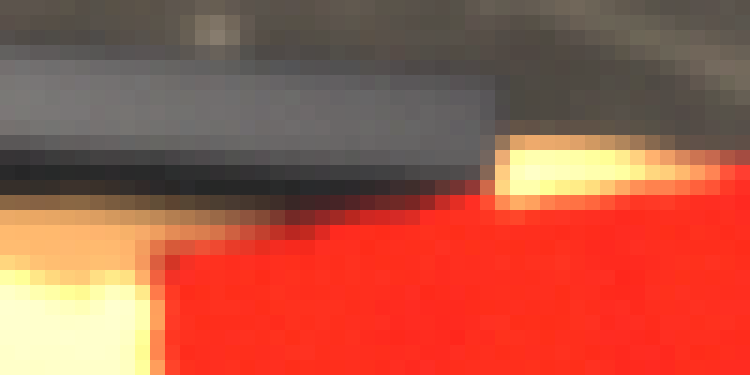

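Run:
```python
from h import *
import pickle
c=pickle.load(open("pics/w23.pkl","rb"))
z=lambda p:[(335+(a+.5)/15-.5,30+(b+.5)/15-.5) for a,b in p]
def rk(P): P=P-rack(0,0,0); return np.c_[P@RX,P@RY,P[:,2]].round(1).tolist()
print("cam",rk(np.array([c["xyz"]])))
print("face bottom z26",rk(onplane(c,z([(20,192),(200,192),(300,198)]),26,1)),"face top z46",rk(onplane(c,z([(20,145),(200,150),(470,160)]),46,1)))
for L in (29,30.5):
  l=np.radians(L); n=np.cos(l)*RX+np.sin(l)*np.array([0,0,1]); p0=rack(3.9,0,16)
  o,d=rays(c,z([(165,250),(330,225),(450,204),(510,203),(600,195),(735,160)]),1)
  P=o+d*(((p0-o)@n)/(d@n))[:,None]; print(L,rk(P))
print("base/toe ends",rk(onplane(c,[(272,167.5),(324,170.5)],12,1)))
```

```text
cam [[74.2, -3.2, 345.9]]
face bottom z26 [[16.5, -60.4, 26.0], [4.6, -61.2, 26.0], [-2.1, -61.3, 26.0]] face top z46 [[20.1, -59.8, 46.0], [8.9, -60.3, 46.0], [-8.2, -61.0, 46.0]]
29 [[4.6, -58.9, 14.8], [-3.4, -59.0, 29.1], [-8.8, -59.3, 38.9], [-11.4, -58.9, 43.7], [-15.2, -58.7, 50.5], [-20.7, -59.9, 60.4]]
30.5 [[4.6, -58.9, 14.8], [-3.5, -59.1, 28.6], [-9.1, -59.5, 38.0], [-11.7, -59.1, 42.6], [-15.7, -58.9, 49.2], [-21.3, -60.2, 58.8]]
base/toe ends [[78.9, 69.1, 12.0], [23.9, 72.1, 12.0]]
```

The side view suggests a remaining gap of about 1 mm: face at about -60.6, panel edge at about -59.2, panel centred. I'll regrip and close it.

```bash
python3 -c "
from h import *
s=read_state();d=np.array(s['tcp_pos'])-rack(0,0,0);print(d@RX,d@RY)
plan(rack(46,-90.6,125),down(15.5),n=6,grip=0.4)"
```

```text
74.75961045542458 78.17397958169437
dist 194.9 rot 0.31 n 6
[[28.1,4.7,15.7,0.0,-0.001,-0.0,0.4],[28.1,4.7,15.6,0.0,-0.001,-0.0,0.4],[28.1,4.7,15.6,0.0,-0.001,-0.0,0.4],[28.1,4.8,15.6,0.0,-0.001,-0.0,0.4],[28.1,4.8,15.6,0.0,-0.001,-0.0,0.4]]
[[28.1,4.8,15.5,0.0,-0.001,-0.0,0.4]]
```

```bash
python3 -m handwheel '[[[28,3,8,0,0,0,0.4],[28,5,12,0,0,0,0.4],[28,5,15,0,0,0,0.4],[28,5,16,0,0,0,0.4],[28,5,17,0,0,0,0.4]]]';python3 -m handwheel '[[[26,4,15,0,0,0,0.4],[0,0,0,0,0,0,0.4]]]'; python3 -c "
from h import *
st();s=read_state();d=np.array(s['tcp_pos'])-rack(0,0,0);print(d@RX,d@RY)
plan(rack(46,-90.6,58),down(15.5),n=5,grip=0.4)"
```

```text
time_s: 18.7
tcp_pos: [517.2, 298.7, 150.1]
orientation: [[0.963, 0.271, 0.009], [0.27, -0.963, 0.005], [0.01, -0.003, -1.0]]
contact_force: [0.3, 0.6, 0.7]
gripper_width: 34.0
time_s: 18.9
tcp_pos: [549.7, 299.9, 131.6]
orientation: [[0.963, 0.268, 0.011], [0.268, -0.963, 0.002], [0.011, 0.001, -1.0]]
contact_force: [0.6, 0.2, 0.4]
gripper_width: 34.3
18.9 [549.7, 299.9, 131.6] q [-56.0, 40.0, 34.0, 99.0, -28.0, 49.0, -85.0] F [0.6, 0.2, 0.4] w 34.3
[[0.963, 0.268, 0.011], [0.268, -0.963, 0.002], [0.011, 0.001, -1.0]]
44.937490256043056 -102.54741768555797
dist 74.6 rot 0.65 n 5
[[-2.6,-0.2,14.7,0.0,-0.002,0.0,0.4],[-2.5,-0.2,14.7,0.0,-0.002,0.0,0.4],[-2.5,-0.2,14.7,0.0,-0.002,0.0,0.4],[-2.5,-0.2,14.7,0.0,-0.002,0.0,0.4],[-2.4,-0.2,14.7,0.0,-0.002,0.0,0.4]]
```

```bash
python3 -m handwheel '[[[-8,0,8,0,-0.005,0,0.4],[-5,0,12,0,-0.005,0,0.4],[0,0,14,0,0,0,0.4],[0,0,14,0,0,0,0.4],[0,0,14,0,0,0,0.4]]]';python3 -m handwheel '[[[0,0,9,0,0,0,0.4],[0,0,0,0,0,0,0.4]]]'; python3 -c "
from h import *
st();s=read_state();d=np.array(s['tcp_pos'])-rack(0,0,0);print(d@RX,d@RY)
plan(rack(46,-90.6,58),down(15.5),n=1,grip=0.4)"
```

```text
time_s: 19.4
tcp_pos: [536.4, 296.1, 66.1]
orientation: [[0.963, 0.268, 0.002], [0.268, -0.963, 0.001], [0.002, -0.0, -1.0]]
contact_force: [0.4, 0.3, 0.2]
gripper_width: 33.9
time_s: 19.6
tcp_pos: [534.4, 295.9, 53.7]
orientation: [[0.963, 0.269, -0.002], [0.269, -0.963, -0.001], [-0.002, 0.0, -1.0]]
contact_force: [-0.3, 0.6, 0.7]
gripper_width: 33.8
19.6 [534.4, 295.9, 53.7] q [-54.0, 45.0, 29.0, 102.0, -32.0, 42.0, -82.0] F [-0.3, 0.6, 0.7] w 33.8
[[0.963, 0.269, -0.002], [0.269, -0.963, -0.001], [-0.002, 0.0, -1.0]]
45.14701963889933 -86.74262568666467
dist 5.8 rot 0.16 n 1
[[3.9,-0.8,-4.3,0.0,0.002,0.002,0.4]]
```

```bash
python3 -m handwheel '[[[3.5,-0.5,-4,0,0,0,0.4],[0,0,0,0,0,0,0.2],[0,0,0,0,0,0,0.1],[0,0,0,0,0,0,0],[0,0,0,0,0,0,0]]]' 25; python3 -c "
from h import *
for i in range(1): st()
s=read_state();d=np.array(s['tcp_pos'])-rack(0,0,0);print(d@RX,d@RY)"
```

```text
time_s: 20.1
tcp_pos: [538.1, 298.1, 58.4]
orientation: [[0.963, 0.27, -0.001], [0.27, -0.963, -0.0], [-0.001, 0.0, -1.0]]
contact_force: [0.4, 1.4, -3.7]
gripper_width: 15.7
20.1 [538.1, 298.1, 58.4] q [-54.0, 45.0, 30.0, 101.0, -32.0, 42.0, -82.0] F [0.4, 1.4, -3.7] w 15.7
[[0.963, 0.27, -0.001], [0.27, -0.963, -0.0], [-0.001, 0.0, -1.0]]
46.34708762253279 -90.84015843267278
```

```bash
python3 -m handwheel '[[[-1.5,0,0,0,0,0,0],[-0.8,0,0,0,0,0,0],[0,0,0,0,0,0,0]]]' 25; python3 -c "
from h import *
for i in range(1): st()
s=read_state();d=np.array(s['tcp_pos'])-rack(0,0,0);print(d@RX,d@RY)"
```

```text
time_s: 20.4
tcp_pos: [536.4, 297.6, 58.3]
orientation: [[0.963, 0.27, 0.001], [0.27, -0.963, -0.0], [0.001, 0.0, -1.0]]
contact_force: [1.5, 1.0, -5.2]
gripper_width: 15.4
20.4 [536.4, 297.6, 58.3] q [-54.0, 45.0, 30.0, 101.0, -32.0, 42.0, -82.0] F [1.5, 1.0, -5.2] w 15.4
[[0.963, 0.27, 0.001], [0.27, -0.963, -0.0], [0.001, 0.0, -1.0]]
46.320160034381054 -89.08164519538086
```

```bash
python3 -m handwheel '[[[0,0,0,0,0,0,0.15],[0,0,0,0,0,0,0.3],[0,0,0,0,0,0,0.4],[0,0,-10,0,0,0,0.4],[0,0,-25,0,0,0,0.4]]]' 25;python3 -m handwheel '[[[0,0,-35,0,0,0,0.4],[-15,-4,-35,0,0,0,0.4],[-25,-5,-25,0,0,0,0.4],[-30,-5,-20,0,0,0,0.4],[-30,-5,-5,0,0,0,0.4]]]' >/dev/null; python3 -m handwheel '[[[-30,-5,0,0,0,0,0.4],[-15,0,0,0,0,0,0.4],[0,0,0,0,0,0,0.4]]]'; python3 -c "
from h import *
import pickle
st()
c=get_calibration('wrist');im,d=grab_frame('wrist'); cv2.imwrite('pics/w24.png',im);pickle.dump(c,open('pics/w24.pkl','wb'))"
```

```text
time_s: 20.9
tcp_pos: [534.8, 296.3, 93.3]
orientation: [[0.963, 0.269, -0.004], [0.269, -0.963, -0.003], [-0.004, 0.002, -1.0]]
contact_force: [-0.4, -0.0, -0.4]
gripper_width: 34.3
time_s: 21.7
tcp_pos: [388.1, 279.6, 227.8]
orientation: [[0.965, 0.264, 0.004], [0.264, -0.965, 0.009], [0.006, -0.007, -1.0]]
contact_force: [0.4, -0.4, 0.2]
gripper_width: 34.4
21.7 [388.1, 279.6, 227.8] q [-76.0, 18.0, 42.0, 117.0, -16.0, 50.0, -99.0] F [0.4, -0.4, 0.2] w 34.4
[[0.965, 0.264, 0.004], [0.264, -0.965, 0.009], [0.006, -0.007, -1.0]]
```

View pics/w24.png

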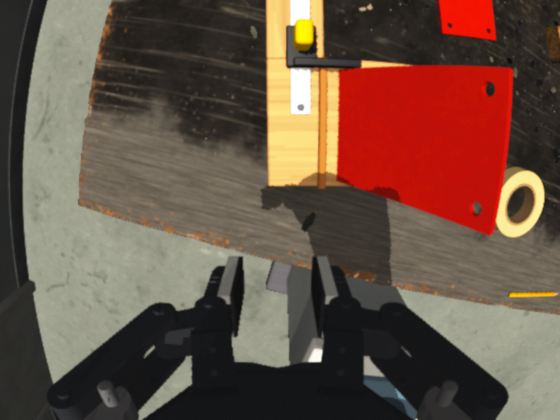

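```bash
python3 -c "
from h import *
plan(rack(75,26,120),down(15.6),n=5,grip=0.4)"
```

```text
dist 112.7 rot 0.67 n 5
[[6.1,-1.1,21.7,-0.001,-0.001,-0.001,0.4],[6.2,-1.2,21.6,-0.001,-0.001,-0.001,0.4],[6.2,-1.2,21.6,-0.001,-0.001,-0.001,0.4],[6.2,-1.2,21.6,-0.001,-0.001,-0.001,0.4],[6.3,-1.2,21.6,-0.001,-0.001,-0.001,0.4]]
```

```bash
python3 -m handwheel '[[[6,-1,22,0,-0.001,0,0.4],[6,-1,22,0,-0.001,0,0.4],[6,-1,22,0,-0.001,0,0.4],[6,-1,20,0,-0.001,0,0.4],[6,-1,15,0,-0.001,0,0.4]]]'; python3 -m handwheel '[[[0,0,0,0,0,0,0.4]]]' >/dev/null;  python3 -c "
from h import *
import pickle
st()
c=get_calibration('wrist');im,d=grab_frame('wrist'); cv2.imwrite('pics/w25.png',im);pickle.dump(c,open('pics/w25.pkl','wb'))"
```

```text
time_s: 22.25
tcp_pos: [426.2, 297.0, 128.2]
orientation: [[0.965, 0.262, 0.009], [0.262, -0.965, 0.016], [0.013, -0.013, -1.0]]
contact_force: [-0.3, -0.8, 0.6]
gripper_width: 34.7
22.35 [427.3, 296.5, 126.7] q [-66.0, 32.0, 34.0, 115.0, -28.0, 40.0, -89.0] F [0.3, -0.3, 0.6] w 34.0
[[0.965, 0.261, 0.009], [0.261, -0.965, 0.014], [0.012, -0.011, -1.0]]
```

View pics/w25.png

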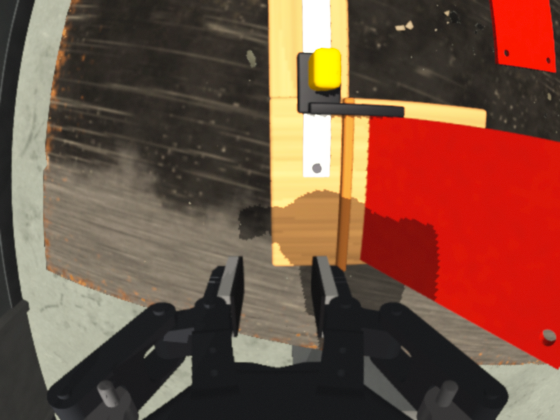

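Run:
```python
from h import *
import pickle
im=cv2.imread("pics/w25.png"); c=pickle.load(open("pics/w25.pkl","rb"))
P=np.array(c["xyz"])-rack(0,0,0); print("cam",P@RX,P@RY,P[2])
g=cv2.convertScaleAbs(im[90:135,345:425],alpha=1.4,beta=10)
cv2.imwrite("pics/w25b.png",cv2.resize(g,None,fx=10,fy=10,interpolation=cv2.INTER_NEAREST))
```

```text
cam 71.80989015337961 -65.76096648830006 255.69672500427214
```

View pics/w25b.png

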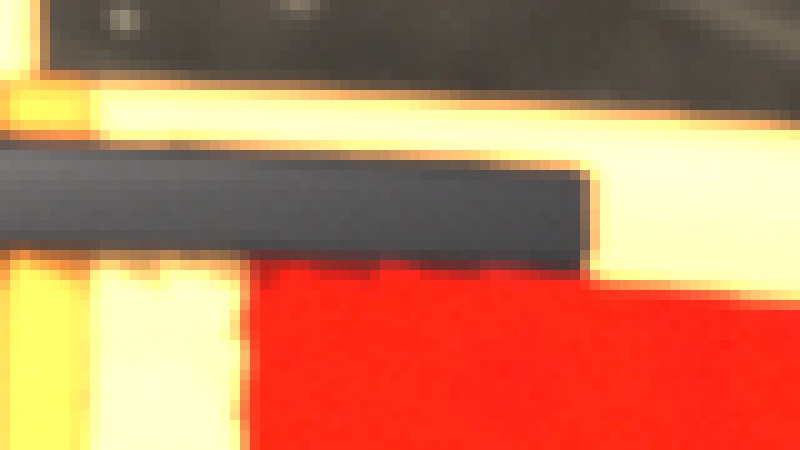

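Run:
```python
import cv2
im=cv2.imread("pics/w25.png")
for x in (375,385,393,400,402,405,407,410,415,420): print(x,[(r,im[r,x].tolist()) for r in range(114,121)])
```

```text
375 [(114, [46, 47, 48]), (115, [33, 34, 63]), (116, [19, 23, 129]), (117, [11, 20, 190]), (118, [10, 21, 214]), (119, [9, 23, 220]), (120, [6, 20, 219])]
385 [(114, [48, 47, 48]), (115, [37, 37, 51]), (116, [23, 25, 114]), (117, [12, 21, 198]), (118, [7, 22, 220]), (119, [5, 20, 222]), (120, [7, 21, 222])]
393 [(114, [46, 46, 46]), (115, [40, 40, 46]), (116, [30, 30, 82]), (117, [17, 22, 154]), (118, [7, 19, 200]), (119, [8, 21, 216]), (120, [7, 21, 219])]
400 [(114, [45, 44, 44]), (115, [41, 40, 41]), (116, [34, 33, 48]), (117, [21, 23, 117]), (118, [11, 22, 200]), (119, [7, 20, 218]), (120, [8, 23, 219])]
402 [(114, [45, 45, 47]), (115, [42, 41, 45]), (116, [34, 35, 52]), (117, [22, 26, 117]), (118, [12, 22, 200]), (119, [10, 23, 219]), (120, [8, 22, 219])]
405 [(114, [118, 208, 249]), (115, [121, 212, 250]), (116, [120, 208, 250]), (117, [86, 159, 240]), (118, [38, 75, 223]), (119, [14, 30, 220]), (120, [10, 22, 220])]
407 [(114, [131, 223, 253]), (115, [130, 224, 253]), (116, [127, 218, 252]), (117, [99, 178, 246]), (118, [47, 92, 227]), (119, [15, 33, 219]), (120, [10, 23, 219])]
410 [(114, [130, 223, 253]), (115, [130, 224, 253]), (116, [130, 222, 253]), (117, [110, 197, 249]), (118, [58, 110, 227]), (119, [19, 36, 214]), (120, [11, 20, 216])]
415 [(114, [131, 224, 253]), (115, [130, 223, 253]), (116, [132, 225, 253]), (117, [123, 213, 252]), (118, [84, 153, 239]), (119, [36, 66, 221]), (120, [12, 22, 216])]
420 [(114, [132, 225, 253]), (115, [130, 222, 252]), (116, [130, 223, 252]), (117, [129, 221, 252]), (118, [113, 199, 250]), (119, [73, 135, 235]), (120, [30, 57, 218])]
```

Run:
```python
from h import *
import pickle
c=pickle.load(open("pics/w25.pkl","rb"))
def rk(P): P=P-rack(0,0,0); return np.c_[P@RX,P@RY,P[:,2]].round(1).tolist()
print("face top",rk(onplane(c,[(310,114.3),(402,116.3)],46,1)))
print("base ends",rk(onplane(c,[(285,98),(450,103),(285,265.5)],12,1)),"toe",rk(onplane(c,[(349,98),(342.5,270)],23,1)))
print("panel +y low",rk(onplane(c,[(361.5,261)],16,1)))
l=np.radians(30); n=np.cos(l)*RX+np.sin(l)*np.array([0,0,1]); p0=rack(3.9,0,16)
o,d=rays(c,[(405,117.5),(420,119),(558,142)],1); P=o+d*(((p0-o)@n)/(d@n))[:,None]; print(rk(P))
im,_=grab_frame("scene"); cv2.imwrite('pics/s25z.png',cv2.resize(im[120:240,160:290],None,fx=4.5,fy=4.5,interpolation=cv2.INTER_CUBIC))
```

```text
face top [[53.2, -57.5, 46.0], [-9.0, -58.5, 46.0]]
base ends [[68.7, -68.2, 12.0], [-64.8, -71.5, 12.0], [68.7, 68.9, 12.0]] toe [[23.2, -69.0, 23.0], [21.1, 67.9, 23.0]]
panel +y low [[3.7, 63.7, 16.0]]
[[-12.1, -57.8, 43.7], [-18.5, -57.9, 54.8], [-64.6, -58.0, 134.7]]
```

View pics/s25z.png

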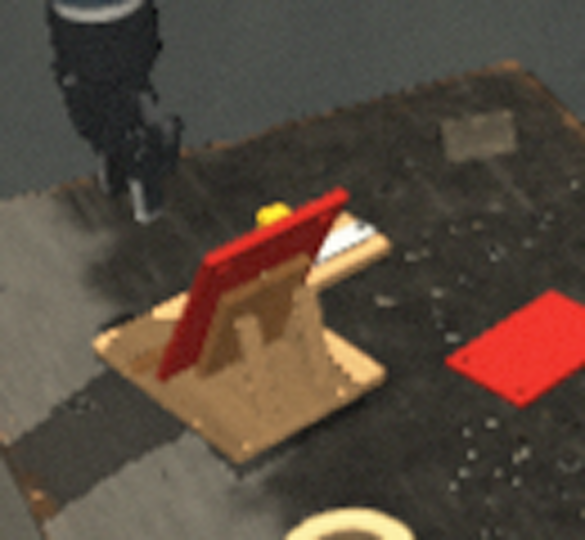

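The stop now meets the panel edge: the boundaries at the arm tip agree to ~0.2 px. The scene view shows the panel leaning stably. One more symmetric look to check the centring.

```bash
python3 -m handwheel '[[[-8,-2,-20,0,-0.003,0,0.4],[-15,-2,-25,0,-0.003,0,0.4],[-15,-2,-25,0,-0.003,0,0.4],[-15,0,-10,0,-0.003,0,0.4],[0,0,0,0,0,0,0.4]]]'; python3 -c "
from h import *
import pickle
st()
c=get_calibration('wrist');im,d=grab_frame('wrist'); cv2.imwrite('pics/w26.png',im);pickle.dump(c,open('pics/w26.pkl','wb'))
P=np.array(c['xyz'])-rack(0,0,0); print('cam',P@RX,P@RY,P[2])
cv2.imwrite('pics/w26a.png',cv2.resize(im[10:210,260:410],None,fx=4,fy=3,interpolation=cv2.INTER_CUBIC))"
```

```text
time_s: 22.95
tcp_pos: [374.9, 286.9, 214.9]
orientation: [[0.966, 0.258, 0.001], [0.258, -0.966, 0.016], [0.005, -0.016, -1.0]]
contact_force: [0.5, 0.3, 0.1]
gripper_width: 34.6
22.95 [374.9, 286.9, 214.9] q [-77.0, 19.0, 42.0, 118.0, -18.0, 48.0, -100.0] F [0.5, 0.3, 0.1] w 34.6
[[0.966, 0.258, 0.001], [0.258, -0.966, 0.016], [0.005, -0.016, -1.0]]
cam 75.71666399132009 -13.586717538590236 343.2888674443752
```

View pics/w26a.png

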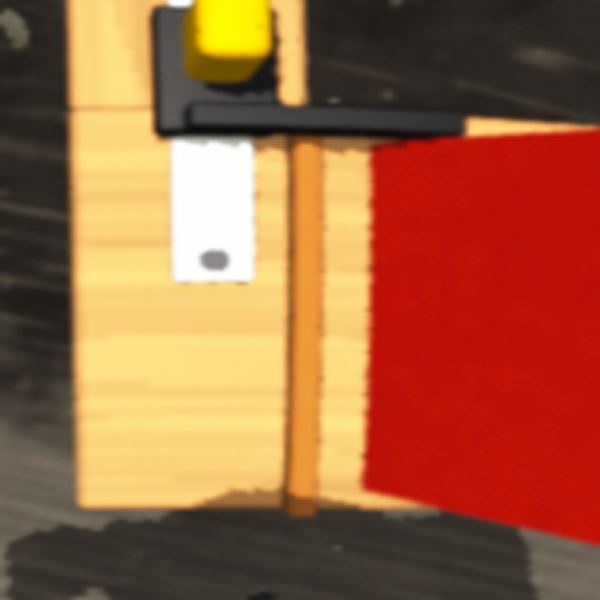

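Run:
```python
from h import *
import pickle
c=pickle.load(open("pics/w26.pkl","rb"))
z=lambda p:[(260+(a+.5)/4-.5,10+(b+.5)/3-.5) for a,b in p]
def rk(P): P=P-rack(0,0,0); return np.c_[P@RX,P@RY,P[:,2]].round(1).tolist()
inr=lambda p,h: rk(onplane(c,z(p),h,1))
print("panel low front",inr([(372,149),(364,489)],16))
print("base: -70 seam-line",inr([(74,108)],12)," +70",inr([(79,507),(364,507)],12))
print("toe +70",inr([(300,516)],12), "toe top +70",inr([(287,500),(318,500)],23))
print("backrest n/a; face z46/z26",inr([(200,128),(460,133)],46),inr([(200,135)],26))
```

```text
panel low front [[5.5, -55.5, 16.0], [4.9, 61.6, 16.0]]
base: -70 seam-line [[79.5, -68.5, 12.0]]  +70 [[79.5, 69.2, 12.0], [3.7, 69.1, 12.0]]
toe +70 [[20.9, 72.5, 12.0]] toe top +70 [[26.3, 64.0, 23.0], [18.3, 64.0, 23.0]]
backrest n/a; face z46/z26 [[51.0, -56.7, 46.0], [-8.9, -58.2, 46.0]] [[49.4, -57.3, 26.0]]
```

Run:
```python
import cv2,numpy as np,pickle
from h import *
im=cv2.imread("pics/w26.png")
for x in (354,358,362,366,370,373,374,375,377,380,385,395): print(x,[(r,im[r,x].tolist()) for r in range(50,61)])
cv2.imwrite("pics/w26b.png",cv2.resize(cv2.convertScaleAbs(im[40:70,345:405],alpha=1.5,beta=15),None,fx=13,fy=13,interpolation=cv2.INTER_NEAREST))
```

```text
354 [(50, [57, 57, 59]), (51, [55, 55, 57]), (52, [46, 46, 48]), (53, [26, 24, 25]), (54, [14, 13, 14]), (55, [18, 27, 39]), (56, [35, 57, 91]), (57, [34, 62, 122]), (58, [19, 35, 123]), (59, [8, 16, 131]), (60, [10, 18, 156])]
358 [(50, [57, 57, 58]), (51, [55, 54, 56]), (52, [46, 46, 47]), (53, [29, 29, 29]), (54, [14, 13, 14]), (55, [14, 20, 28]), (56, [23, 35, 71]), (57, [18, 29, 109]), (58, [10, 18, 129]), (59, [8, 15, 164]), (60, [6, 17, 189])]
362 [(50, [55, 54, 57]), (51, [54, 53, 55]), (52, [50, 50, 51]), (53, [34, 34, 35]), (54, [18, 18, 18]), (55, [12, 11, 26]), (56, [11, 11, 80]), (57, [8, 15, 147]), (58, [5, 15, 178]), (59, [5, 18, 190]), (60, [5, 17, 194])]
366 [(50, [52, 52, 54]), (51, [53, 52, 53]), (52, [51, 50, 51]), (53, [37, 37, 37]), (54, [22, 21, 22]), (55, [13, 12, 38]), (56, [9, 13, 89]), (57, [7, 14, 142]), (58, [6, 17, 184]), (59, [8, 17, 193]), (60, [7, 18, 193])]
370 [(50, [51, 51, 53]), (51, [51, 50, 52]), (52, [49, 49, 51]), (53, [40, 40, 42]), (54, [24, 25, 37]), (55, [12, 14, 86]), (56, [10, 18, 158]), (57, [8, 18, 186]), (58, [6, 17, 192]), (59, [7, 1
[... 968 characters left out ...]
5, 240]), (51, [119, 210, 250]), (52, [126, 217, 252]), (53, [124, 215, 251]), (54, [106, 190, 247]), (55, [53, 100, 219]), (56, [13, 27, 193]), (57, [8, 17, 191]), (58, [5, 17, 191]), (59, [8, 18, 193]), (60, [6, 18, 192])]
385 [(50, [91, 164, 226]), (51, [113, 201, 247]), (52, [122, 215, 251]), (53, [117, 208, 250]), (54, [86, 156, 240]), (55, [37, 71, 208]), (56, [12, 21, 192]), (57, [8, 16, 192]), (58, [11, 17, 193]), (59, [3, 15, 191]), (60, [6, 14, 190])]
395 [(50, [52, 88, 125]), (51, [88, 159, 219]), (52, [109, 194, 245]), (53, [96, 177, 244]), (54, [48, 93, 218]), (55, [13, 25, 192]), (56, [9, 16, 190]), (57, [7, 16, 190]), (58, [8, 15, 189]), (59, [7, 15, 189]), (60, [9, 16, 190])]
```

View pics/w26b.png

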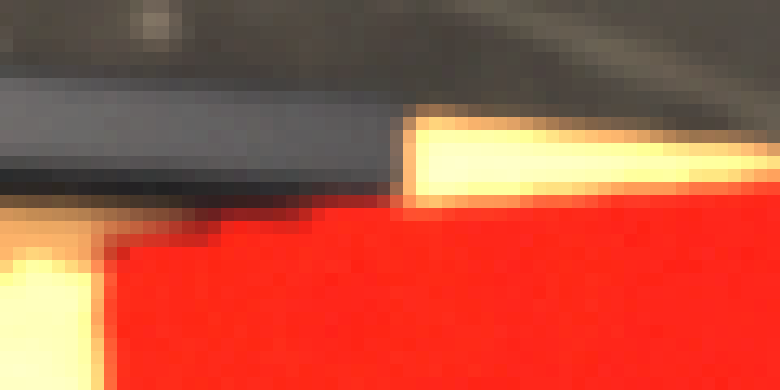

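Run:
```python
from h import *
import pickle
l=np.radians(30); n=np.cos(l)*RX+np.sin(l)*np.array([0,0,1]); p0=rack(3.9,0,16)
def rk(P): P=P-rack(0,0,0); return np.c_[P@RX,P@RY,P[:,2]].round(1).tolist()
for nm,cols in (("w23",(371,376,380)),("w26",(378,383,388,395))):
    c=pickle.load(open(f"pics/{nm}.pkl","rb")); im=cv2.imread(f"pics/{nm}.png").astype(float)
    pts=[]
    for x in cols:   # wood->red crossing in G
        g=im[:,x,1]; r0=[r for r in range(38,60) if g[r]>=100 and g[r+1]<100][-1]; pts.append((x,r0+(g[r0]-100)/(g[r0]-g[r0+1])))
    o,d=rays(c,pts,1); P=o+d*(((p0-o)@n)/(d@n))[:,None]; print(nm,np.round(pts,2).tolist(),rk(P))
    q=[]
    for x in (cols[0]-20,cols[0]-15,cols[0]-9,cols[0]-6):   # lit top -> dark face, G crossing 36
        g=im[:,x,1]; r0=[r for r in range(36,60) if g[r]>=36 and g[r+1]<36][0]; q.append((x,r0+(g[r0]-36)/(g[r0]-g[r0+1])))
    print("  face top",np.round(q,2).tolist(),rk(onplane(c,q,46,1)))
    q=[]
    for x in (cols[0]-9,cols[0]-6,cols[0]-5):  # face->red in R
        g=im[:,x,2]; r0=[r for r in range(40,62) if g[r]<100 and g[r+1]>=100][0]; q.append((x,r0+(100-g[r0])/(g[r0+1]-g[r0])))
    o,d=rays(c,q,1); P=o+d*(((p0-o)@n)/(d@n))[:,None]; print("  face/red boundary",np.round(q,2).tolist(),rk(P))
    q=[(313,0)]
```

```text
w23 [[371.0, 42.6], [376.0, 41.91], [380.0, 41.07]] [[-13.3, -59.2, 45.7], [-16.5, -59.3, 51.3], [-18.9, -59.7, 55.6]]
  face top [[351.0, 40.11], [356.0, 40.31], [362.0, 40.69], [365.0, 40.92]] [[6.0, -59.9, 46.0], [1.2, -60.1, 46.0], [-4.5, -60.2, 46.0], [-7.4, -60.3, 46.0]]
  face/red boundary [[362.0, 43.59], [365.0, 42.57], [366.0, 42.29]] [[-7.3, -59.3, 35.3], [-9.3, -60.0, 38.9], [-10.0, -60.1, 40.0]]
w26 [[378.0, 55.26], [383.0, 54.88], [388.0, 54.49], [395.0, 53.92]] [[-12.6, -57.4, 44.6], [-15.8, -57.4, 50.1], [-18.9, -57.4, 55.4], [-23.0, -57.4, 62.7]]
  face top [[358.0, 44.0], [363.0, 43.0], [369.0, 44.67], [372.0, 44.0]] [[6.8, -66.6, 46.0], [2.1, -67.9, 46.0], [-3.6, -66.7, 46.0], [-6.5, -67.6, 46.0]]
  face/red boundary [[369.0, 55.34], [372.0, 55.08], [373.0, 55.04]] [[-6.7, -58.2, 34.3], [-8.7, -58.1, 37.8], [-9.3, -58.1, 38.9]]
```

```bash
python3 -m handwheel '[[[-10,-10,-20,0,0,0,0.4],[0,-10,-20,0,0,0,0.4],[0,0,0,0,0,0,0.4],[0,0,0,0,0,0,0.4],[0,0,0,0,0,0,0.4]]]'; python3 -c "
from h import *
im,d=grab_frame('scene');cv2.imwrite('pics/s27.png',im)"
```

```text
time_s: 23.5
tcp_pos: [363.1, 303.3, 255.5]
orientation: [[0.967, 0.255, 0.004], [0.255, -0.967, 0.017], [0.008, -0.015, -1.0]]
contact_force: [-0.6, -0.2, 0.2]
gripper_width: 34.4
```

View pics/s27.png

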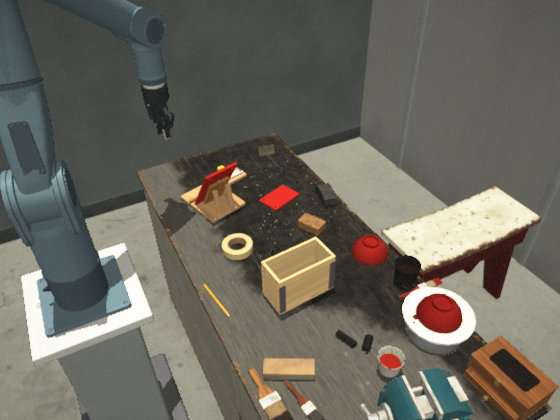

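The scene view shows the bin empty, the panel leaning on the rack at (218,182) and the bystanders where they were. The gripper is clear at (162,120).

```bash
python3 -c "
from plant import job_done
print(job_done())"
```

```text
the job is handed in; nothing more can be done
None
```

I handed the job in at about 23.5 s of the 54 s. The red panel stands by itself on the rack and the side stop is against its side edge. `job_done()` gives no verdict.

- **Panel:** I gripped it by the middle of its raised edge, drew it out of the bin along its own slope and tilted it over. It stands on the same lower edge between backrest and toe strip, leaning on the backrest. I let go and saw it standing alone before I touched the stop.
- **Side stop:** I slid it in by its yellow grip, about 63 mm. A close view then suggested a gap of up to 1.5 mm, so I gripped it again and pushed 1.8 mm more.
- **Contact check:** In the view straight down on the arm, the stop face and the panel edge coincide to about 0.2 px (0.15 mm). An oblique view was less clear, because shading at the edge of the arm blurs the boundary.
- **Centring:** The panel was centred to within about 1 mm when placed. The last push moved it about 2 mm towards rack +y. My checks put it 2 to 3 mm off centre, with about 1 mm disagreement between views, and I left it there.
- **Bystanders:** The final picture shows the tape roll, cork block and whetstone where they started. The gripper was clear of everything, and the contact force read near zero.

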